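# Snap the bearing cap home with the hollow-nosed driver

## Task

Finish the white bearing housing: take the blue cap from the grey tool tray and set it, knob up, between the housing's four spring catches, and let go of it. With the black-handled driver, its hollow nose over the cap's knob, press the cap straight down against the preload spring until all four catches hold its rim and it stays fully home - never push it in with the gripper itself, and never bear on it with more than 22 N or it cracks. Then stand the driver back upright on its stand; set things down rather than drop them, and leave the other tools on the bench where they are.

Things in the scene. Friction and masses are not known exactly. Their poses are not given: they have to be found in the camera images.
- cap: Blue plastic end cap, 30 g: flat round rim 48 mm in diameter, 4 mm thick; in its middle an upright round knob 18 mm in diameter, from 4 to 26 mm above the underside (a fillet up to 3 mm wide round its foot ends at 8 mm). Lies knob up in the grey tray. Origin: centre of its underside; z up along the knob; round, so yaw means nothing. Cracks if pressed with over 22 N.
- fixture: White plastic bearing housing (round body 68 mm in diameter on an 84 mm square flange) bolted on a dark grey plate 120 x 120 mm fixed to the bench. Origin: centre of the plate's underside, on the bench; z up. Four springy white catches, 10 mm wide, stand round the recess at 45, 135, 225 and 315 degrees from its x axis, reaching 56.5 mm above the bench.
- recess (a point): Centre of the recess floor, 42 mm above the bench, z up. The floor is hard, the wall round it 4 mm high and 52 mm inside: a seated cap's rim is flush with it. A preload spring's steel ring stands 4.5 mm proud of it. Pressing takes 7 to 9 N to spread the catches, then rises steadily to 16 to 18 N as the spring is squeezed; the catches close over the rim (force dips) 1 to 1.5 mm off the floor.
- loose (a point): 8.5 mm above the recess floor, on its axis: where the underside of the cap rests before it is pressed in. The catches' slippery sloping inner faces form a funnel, 54.8 mm wide between opposite catches at the top (14.5 mm over the floor) and 44.4 mm at their noses (5.5 mm above it), so a cap let go here, up to 2 mm off centre, centres itself and lies loose.
- driver: Hand pusher, 160 g, 95 mm tall: a round hollow aluminium nose 38 mm in diameter, 30 mm long, with a bore 25 mm in diameter and 30 mm deep that opens downward, and above it a black square grip of 24 x 24 mm from 40 mm to 92 mm above the nose's lower face, its sides facing the driver's x and y. Stands nose down over the post of its stand. Origin: centre of the nose's lower (pressing) face; z: up along the grip.
- stand: Fixed dark steel disc, 76 mm in diameter and 8 mm high, with a post in its centre, 16 mm in diameter, tapered at the tip, reaching 25 mm above the bench: the driver's bore goes over it, the nose standing on the disc. Origin: centre of the underside, on the bench; z up.
- tray: Grey shallow tool tray, loose, 142 x 242 x 17 mm (long side along its y); its floor is 2 mm above the bench. Origin: centre of its underside.
- caliper: Digital caliper, 66 x 226 x 14 mm, a bystander. Origin: centre of its underside.
- screwdriver: Flat screwdriver with an orange handle, 26 x 188 x 26 mm, a bystander. Origin: centre of its underside.
- side_cutters: Side cutters with orange handles, 69 x 128 x 13 mm, a bystander. Origin: centre of its underside.
- marker: Red felt marker, 136 x 18 x 18 mm, a bystander. Origin: centre of its underside.
Mind the look-alikes: they are no part of the job. Of the things shaped like the driver, the aluminium one is meant.

How it is judged:
By the outcome, as a careful person would: the job done as asked, in the order asked, and still so for the second after the job is handed in, with the robot touching nothing.
It also fails if it takes over 69 s, if anything falls off the work surface, if the arm or the gripper's body presses on something with over 40 N, if the wrist force passes 120 N, or if a joint passes its speed limit or range.

## Robot

A 6-joint arm with a two-finger parallel gripper is mounted at the origin on the work surface; the furniture and walls round the work are solid. World frame = base frame: x ahead of the robot, y to its left, z up, the work surface at z = 0. Lengths are in m, angles in rad, forces in N, time in s.
With the tool pointing down it reaches from about 0.35 to 0.775 m from the base axis. Payload 5.5 kg.
Tool frame: the origin (TCP) lies on the mounting face of the last link; the fingertips stand 173 mm ahead of it and the grasp point (between the pads) lies 155 mm ahead of it; z points along the fingers, y is the direction in which the jaws open and shut (so a half turn about z gives the same grasp; the last joint's range is limited). The gripper opens to 85 mm and grips with 20 to 120 N. Pads are 22 mm wide; open, the fingers measure 114 mm over their backs; the gripper's body (76 mm by 85 mm) begins 54 mm behind the grasp point. The pads swing forward as they close: fully open they stand 13 mm farther back than shut.
Start: joints at [-1.489, 0.313, 0.046, 1.304, 0, 1.431], TCP at [0.126, -0.561, 0.405] pointing down, gripper open.
Joint ranges: [-2.76, 2.76], [-0.86, 1.69], [-1.03, 1.26], [-2.2, 2.34], [-1.47, 1.5], [-3.14, 3.14]. Speed limits (rad/s): [2.57, 2.57, 3.14, 3.14, 3.14, 3.14].

## Interface

Orientations are given as a unit quaternion [w, x, y, z].
In Python, from workcell import * gives the robot as it stands. The module is installed in compiled form; this text tells all that it offers.
- The arm moves only by the shell command python3 -m crank 'ROWS' [FORCE]. ROWS is JSON, a list of rows, each a list of 7 numbers: the shift along the tool's x, y, z in mm, then the turn, a rotation vector about the tool's x, y, z in degrees, then the opening, from 0 (shut) to 1 (fully open). A call has exactly 8 rows; each row shifts and turns the commanded pose from where the row before left it, along the tool's axes as they then stand; what a row does not reach is not made up. A row lasts 1/8 s, in which the tool goes at most 62.5 mm and 10.7 degrees, less where a joint would pass 70% of its speed; a pose out of reach is approached as far as the arm can. A call with a gripper value outside its range is refused whole. The fingers move at their own pace and stop on an object; FORCE is the grip in N (left out, the last holds). Time passes only in rows, so rows that do not move let the fingers close, or fill a call up. It gives the time, the measured TCP pose, the force and the opening at its end, in the units of the state.
- get_state(): the state, without advancing time (a new reading comes with each control period).
- read_camera(name): name is "scene" or "top" or "wrist"; returns the picture (400x640x3 uint8, blue, green, red); there is no depth.
- calibration(name): a dict with "fx", "fy", "cx", "cy" (pixels), "k1" (the pictures are not rectified: a ray, as slopes to the right and down, at radius r is drawn at 1 + k1 r^2 times it, then the intrinsics apply), "extrinsics" (4x4, takes a point from world to camera coordinates). Camera axes: x right, y down, z forward; pixel columns grow to the right and rows downward; lengths in m; the calibration is good to about 2 mm. A picture is of the moment at which its call begins: read the wrist's pose just before it. calibration takes no time and is no camera call; for the wrist camera it gives the pose at the moment of the call.
- hand_in(): hands the job in, once; it reports no verdict.
The state is a dict: "clock": time; "joint_pos": joint angles; "qvel": joint speeds; "tau": joint torques, N m; "tcp_pos": TCP position; "orientation": TCP orientation; "wrist_force": force on the tool from outside, world axes, zero at the start; "ft_torque": the same for the moment, N m; "finger_gap": finger opening in m.
Only numpy, scipy, OpenCV 4.12 (cv2) and the standard library are available. Lean on these libraries where they do the work, as an engineer would, in place of code of your own. Each camera call takes 0.05 s, during which the arm holds its last target.

## Working session

There is one attempt and no reset: what is moved stays moved. The work goes in short steps, Python scripts to look and compute and a shell command to move; the robot and the scene stay as the last step left them, time stands still between calls to the robot, and variables do not carry over. Pictures are saved under pics/ and viewed, and the job is handed in when it is done.

```bash
mkdir -p pics; ls
python3 - <<'E'
from workcell import *
import cv2
s=get_state(); print(s)
for n in("scene","top","wrist"):
    c=calibration(n); print(n,{k:(v if k!="extrinsics" else [list(map(lambda x:round(float(x),4),r)) for r in v]) for k,v in c.items()})
    cv2.imwrite(f"pics/{n}0.png",read_camera(n))
E
```

```text
pics
{'clock': 0.0, 'joint_pos': array([-1.48858380e+00,  3.13994791e-01,  4.49570986e-02,  1.30360295e+00,
        5.44050553e-06,  1.43119691e+00]), 'qvel': array([-6.34465098e-04,  1.08127918e-03, -5.93723019e-05,  2.91307471e-04,
        1.12508071e-03, -2.32181518e-04]), 'tau': array([ 8.41819256e-04, -4.80625820e+01,  2.98535407e+01,  1.94820645e-02,
       -1.31517286e-04, -1.33769475e-05]), 'tcp_pos': array([ 0.12647309, -0.56070706,  0.40380283]), 'orientation': array([-9.21702198e-04,  9.93855812e-01,  1.10678701e-01,  2.91754443e-05]), 'wrist_force': array([ 0.77235464,  0.09805439, -0.07295691]), 'ft_torque': array([-0.03353194, -0.03955995, -0.02146266]), 'finger_gap': 0.08507780132822287}
scene {'fx': 511.60443175967976, 'fy': 511.60443175967976, 'cx': 315.3173603350271, 'cy': 202.2804109527164, 'k1': -0.054309556967393154, 'extrinsics': [[-0.7292, -0.6843, 0.0104, 0.4996], [-0.4705, 0.4902, -0.7338, 0.3882], [0.497, -0.5399, -0.6793, 1.1889], [0.0, 0.0, 0.0, 1.0]]}
top {'fx': 436.5086066555068, 'fy': 436.5086066555068, 'cx': 325.46643684301824, 'cy': 201.233647414594, 'k1': -0.037917380217898145, 'extrinsics': [[-0.0083, -0.9999, -0.0116, 0.0081], [-0.9853, 0.0102, -0.1706, 0.6622], [0.1707, 0.01, -0.9853, 1.5798], [0.0, 0.0, 0.0, 1.0]]}
wrist {'fx': 345.2018000385066, 'fy': 345.2018000385066, 'cx': 317.3544734038008, 'cy': 202.79814198473028, 'k1': -0.04290579998536943, 'extrinsics': [[0.2193, -0.9757, -0.0024, -0.574], [-0.9404, -0.212, 0.266, -0.0347], [-0.26, -0.0561, -0.964, 0.3799], [0.0, 0.0, 0.0, 1.0]]}
```

View pics/scene0.png

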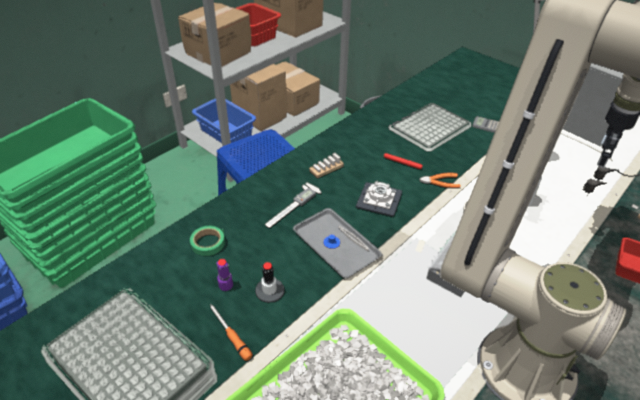

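View pics/top0.png

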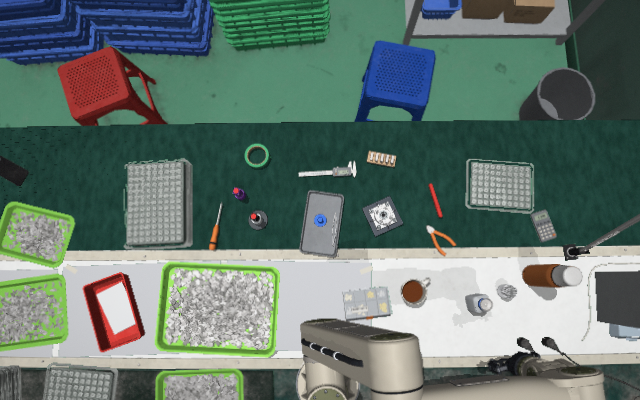

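View pics/wrist0.png

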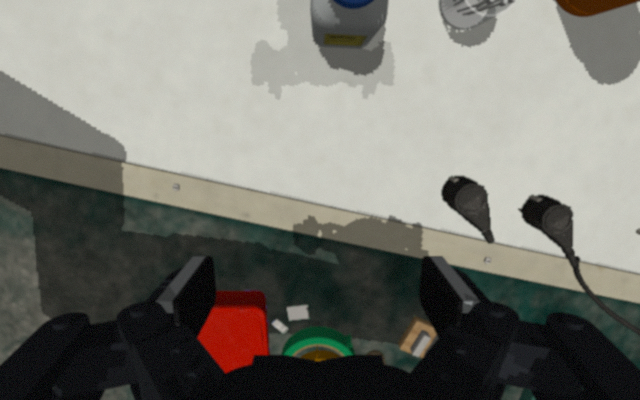

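The scene view shows the cap (blue) in the tray at (332,241), the white housing at (380,195), and two driver-like things: a purple one at (224,275) and an aluminium/black one on a dark disc at (268,280). The same pair in the top view is at (238,193) and (257,219). Next I enlarge both.

```bash
cat > h.py <<'E'
from workcell import *
import cv2, numpy as np
from scipy.spatial.transform import Rotation as R
def cal(n):
    c=calibration(n); return c
def ray(c,u,v):
    x=(u-c['cx'])/c['fx'];y=(v-c['cy'])/c['fy']
    rd=np.hypot(x,y);r=rd
    for _ in range(30): r=rd/(1+c['k1']*r*r)
    f=r/rd if rd>0 else 1
    E=np.array(c['extrinsics']);d=E[:3,:3].T@np.array([x*f,y*f,1]);o=-E[:3,:3].T@E[:3,3]
    return o,d/np.linalg.norm(d)
def onz(c,u,v,z):
    o,d=ray(c,u,v); return o+d*(z-o[2])/d[2]
def tri(obs):
    A=np.zeros((3,3));b=np.zeros(3)
    L=[]
    for c,u,v in obs:
        o,d=ray(c,u,v);P=np.eye(3)-np.outer(d,d);A+=P;b+=P@o;L.append((o,P))
    p=np.linalg.solve(A,b); return p,[float(np.linalg.norm(P@(p-o))*1000) for o,P in L]
def proj(c,p):
    E=np.array(c['extrinsics']);q=E[:3,:3]@np.array(p)+E[:3,3]
    x,y=q[0]/q[2],q[1]/q[2];k=1+c['k1']*(x*x+y*y)
    return np.array([c['cx']+c['fx']*x*k,c['cy']+c['fy']*y*k])
def crop(im,u0,v0,w,h,s,name):
    cv2.imwrite(name,cv2.resize(im[v0:v0+h,u0:u0+w],None,fx=s,fy=s,interpolation=cv2.INTER_CUBIC))
E
python3 - <<'E'
from h import *
a=cv2.imread('pics/scene0.png');b=cv2.imread('pics/top0.png')
A=cv2.resize(a[180:310,190:420],None,fx=3.4,fy=3.4,interpolation=2)
B=cv2.resize(b[150:265,200:420],None,fx=3.6,fy=3.6,interpolation=2)
cv2.imwrite('pics/ca.png',A);cv2.imwrite('pics/cb.png',B)
S=cal('scene');T=cal('top')
for n,s,t in [('cap',(332,241),(321,220)),('housing',(380,195),(382,215)),('drv top',(267,265),(257,215)),('purple top',(222,262),(238,189))]:
    print(n,*tri([(S,*s),(T,*t)]))
E
```

```text
cap [0.59884312 0.02063172 0.00679541] [0.9208349242620487, 0.9208349242620304]
housing [ 0.61112289 -0.21269716  0.02633274] [1.3848311976016427, 1.384831197601497]
drv top [0.61067769 0.25476775 0.09018407] [3.3182926178355143, 3.3182926178353487]
purple top [0.7071356  0.32646513 0.08528066] [0.3139854385023041, 0.313985438502352]
```

View pics/ca.png

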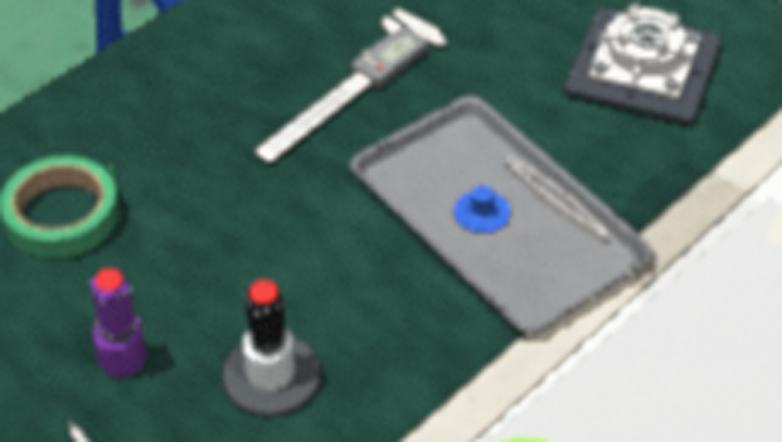

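View pics/cb.png

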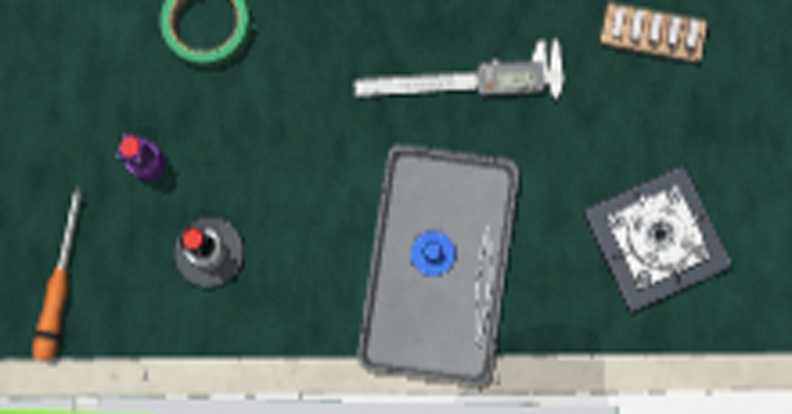

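The meant driver is the aluminium-nosed, black-gripped one standing on the dark disc (scene (268,280), top (257,219)). The all-purple one at scene (224,275) is a look-alike standing directly on the bench, and the crop confirms this. Next I turn the tool to yaw 90° (tool x = world +y, tool y = world +x), then travel.

```bash
python3 -m crank '[[0,0,0,0,0,-9.66,1],[0,0,0,0,0,-9.66,1],[0,0,0,0,0,-9.66,1],[0,0,0,0,0,-9.66,1],[0,0,0,0,0,-9.66,1],[0,0,0,0,0,-9.66,1],[0,0,0,0,0,-9.66,1],[0,0,0,0,0,-9.66,1]]'
python3 - <<'E'
from h import *
s=get_state();print(s['joint_pos'].round(3),R.from_quat(s['orientation'][[1,2,3,0]]).as_matrix().round(4))
E
```

```text
clock: 1.15
tcp_pos: [0.1265, -0.5608, 0.4043]
orientation: [-0.0, 0.705, 0.709, 0.0]
wrist_force: [-0.6, -0.3, -0.1]
finger_gap: 0.0858
[-1.489  0.314  0.046  1.304 -0.     0.077] [[-5.4e-03  1.0e+00 -1.0e-04]
 [ 1.0e+00  5.4e-03  8.0e-04]
 [ 8.0e-04 -1.0e-04 -1.0e+00]]
```

```bash
python3 -m crank '[[24,36,0,0,0,0,1],[24,36,0,0,0,0,1],[24,36,0,0,0,0,1],[24,36,0,0,0,0,1],[24,36,0,0,0,0,1],[24,36,0,0,0,0,1],[24,36,0,0,0,0,1],[24,36,0,0,0,0,1]]'; python3 -m crank '[[24,36,0,0,0,0,1],[24,36,0,0,0,0,1],[24,36,0,0,0,0,1],[24,36,0,0,0,0,1],[24,36,0,0,0,0,1],[9,17,0,0,0,0,1],[0,0,0,0,0,0,1],[0,0,0,0,0,0,1]]'
python3 - <<'E'
from h import *
import json
c=calibration('wrist');im=read_camera('wrist');cv2.imwrite('pics/w1.png',im)
import pickle;pickle.dump(c,open('w1.pkl','wb'));print(proj(c,[.611,-.213,.046]))
im=read_camera('scene');cv2.imwrite('pics/s1.png',im)
E
```

```text
clock: 2.15
tcp_pos: [0.4156, -0.368, 0.4044]
orientation: [-0.0, 0.707, 0.707, -0.0]
wrist_force: [0.3, -0.1, 0.1]
finger_gap: 0.0852
clock: 3.15
tcp_pos: [0.6111, -0.2403, 0.4043]
orientation: [-0.0, 0.707, 0.707, -0.0]
wrist_force: [-0.3, -0.7, -0.2]
finger_gap: 0.0853
[317.96242465 151.44956511]
```

View pics/w1.png

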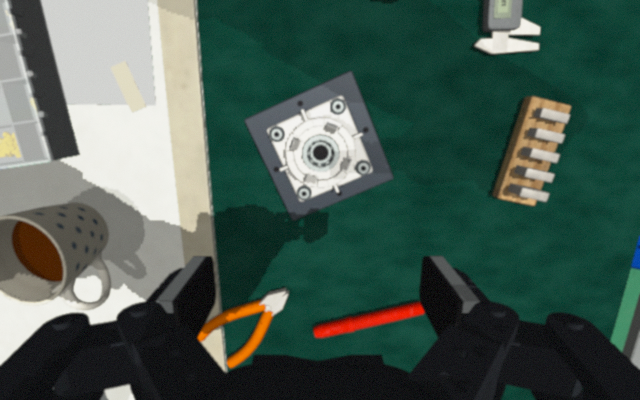

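The wrist view shows the housing with the recess centre at about (320,152). I take a closer second view.

```bash
python3 -m crank '[[-7,0,20,0,0,0,1],[-7,0,30,0,0,0,1],[-7,0,30,0,0,0,1],[-7,0,30,0,0,0,1],[-7,0,30,0,0,0,1],[-5,0,20,0,0,0,1],[0,0,0,0,0,0,1],[0,0,0,0,0,0,1]]'
python3 - <<'E'
from h import *
import pickle
c=calibration('wrist');im=read_camera('wrist');cv2.imwrite('pics/w2.png',im)
pickle.dump(c,open('w2.pkl','wb'));print(proj(c,[.611,-.213,.046]))
crop(im,170,20,300,220,2.6,'pics/w2c.png')
a=cv2.imread('pics/w1.png');crop(a,230,60,180,170,4,'pics/w1c.png')
E
```

```text
clock: 4.25
tcp_pos: [0.6114, -0.2806, 0.2459]
orientation: [0.001, 0.707, 0.707, 0.0]
wrist_force: [-0.4, 0.3, -0.1]
finger_gap: 0.0854
[316.23992225 106.92573988]
```

View pics/w2c.png

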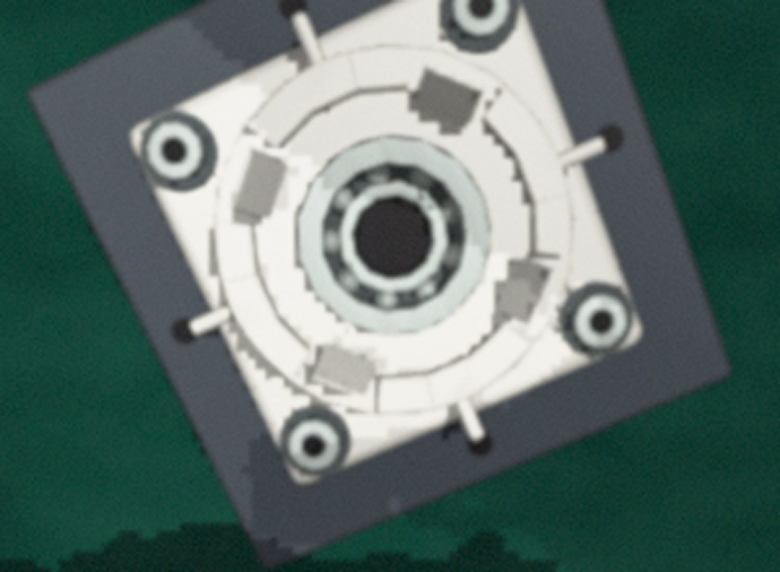

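View pics/w1c.png

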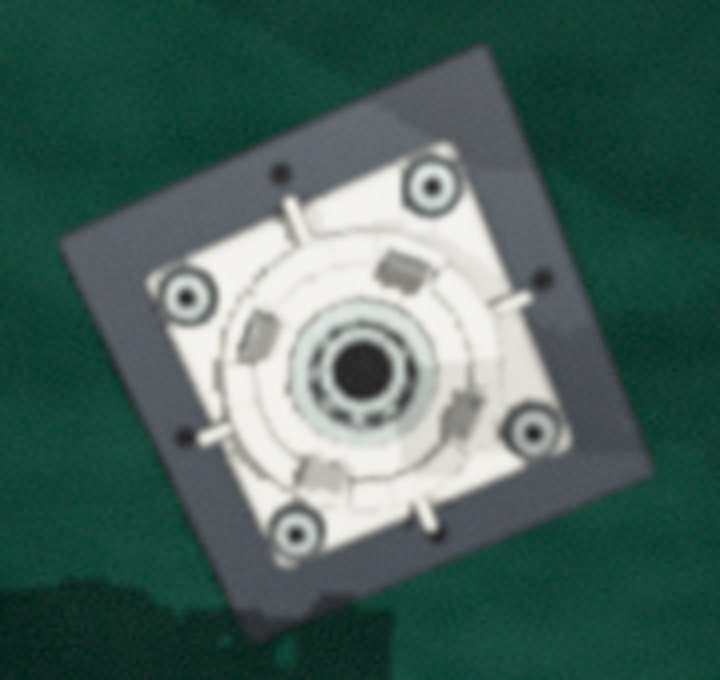

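Run:
```python
from h import *
import pickle
w1=pickle.load(open('w1.pkl','rb'));w2=pickle.load(open('w2.pkl','rb'))
a=(320.4,152.6);b=(320.9,109.9)
print(tri([(w1,*a),(w2,*b)]))
print('ring z46.5',onz(w1,*a,.0465),onz(w2,*b,.0465))
f=lambda x,y,s,u,v:(u+(x+.5)/s-.5,v+(y+.5)/s-.5)
# bolts at flange corners w2c (4), bolt tops
for c,pts in((w2,[f(*p,2.6,170,20) for p in [(481,8),(601,321),(313,445),(174,151)]]),(w1,[f(*p,4,230,60) for p in[(432,187),(534,433),(296,535),(186,298)]])):
    P=np.array([onz(c,*p,.02) for p in pts]);print(P.round(4).tolist());m=P.mean(0);print('ctr',m,np.linalg.norm(P-m,axis=1))
T=cal('top');S=cal('scene');print(proj(T,[.611,-.213,.0465]),proj(S,[.611,-.213,.0465]))
s=get_state();print(s['tcp_pos'])
```

```text
(array([ 0.61328897, -0.21439431,  0.04357149]), [0.043347995883687644, 0.04334799588363167])
ring z46.5 [ 0.61331122 -0.21403086  0.0465    ] [ 0.61321455 -0.21437671  0.0465    ]
[[0.6311, -0.1703, 0.02], [0.6586, -0.2327, 0.02], [0.5955, -0.2603, 0.02], [0.568, -0.1975, 0.02]]
ctr [ 0.61331748 -0.21518248  0.02      ] [0.04825382 0.04859103 0.04845437 0.04864227]
[[0.6306, -0.1715, 0.02], [0.6578, -0.2332, 0.02], [0.5958, -0.2604, 0.02], [0.5687, -0.1986, 0.02]]
ctr [ 0.61321678 -0.21588888  0.02      ] [0.0476782  0.04785364 0.04775182 0.04780427]
[382.89623454 214.59924066] [380.27790658 190.01587964]
[ 0.61170473 -0.28047267  0.2462596 ]
```

```bash
python3 -m crank '[[0,0,-30,0,0,0,0.5],[35,-2,0,0,0,0,0.5],[40,-2,0,0,0,0,0.5],[40,-2,0,0,0,0,0.5],[40,-2,0,0,0,0,0.5],[40,-2,0,0,0,0,0.5],[38,-1,10,0,0,0,0.5],[0,0,0,0,0,0,0.5]]'
python3 - <<'E'
from h import *
import pickle
c=calibration('wrist');im=read_camera('wrist');cv2.imwrite('pics/w3.png',im)
pickle.dump(c,open('w3.pkl','wb'));print(proj(c,[.599,.0206,.01]))
hsv=cv2.cvtColor(im,cv2.COLOR_BGR2HSV);m=cv2.inRange(hsv,(100,120,60),(125,255,255))
n,l,st,ce=cv2.connectedComponentsWithStats(m);print([(st[i].tolist(),ce[i].round(1).tolist()) for i in range(1,n) if st[i,4]>100])
crop(im,170,20,300,220,2.6,'pics/w3c.png')
E
```

```text
clock: 5.3
tcp_pos: [0.6003, -0.0443, 0.2656]
orientation: [0.0, 0.706, 0.709, 0.0]
wrist_force: [0.1, -0.2, -0.5]
finger_gap: 0.0425
[315.83339006 111.84448921]
[([280, 67, 74, 77, 4494], [316.6, 105.1])]
```

View pics/w3.png

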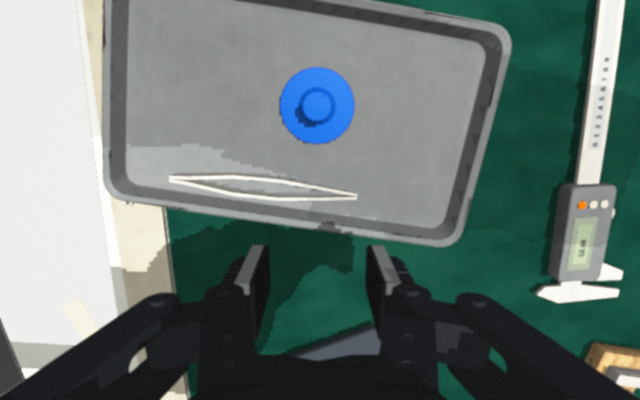

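View pics/w3c.png

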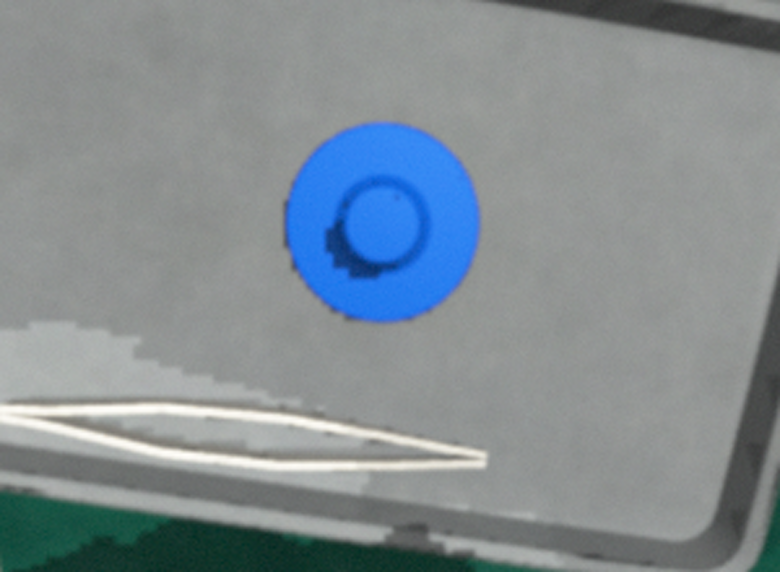

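The cap shows in the wrist view with its knob top at about (317,106) and rim centre at about (317,105). The tweezers are clear of it at (260,187). I take a second, lower view to get the height.

```bash
python3 -m crank '[[-5,0,15,0,0,0,0.5],[-5,0,15,0,0,0,0.5],[-5,0,15,0,0,0,0.5],[0,0,0,0,0,0,0.5],[0,0,0,0,0,0,0.5],[0,0,0,0,0,0,0.5],[0,0,0,0,0,0,0.5],[0,0,0,0,0,0,0.5]]'
python3 - <<'E'
from h import *
import pickle
c=calibration('wrist');im=read_camera('wrist');cv2.imwrite('pics/w4.png',im)
pickle.dump(c,open('w4.pkl','wb'))
crop(im,220,0,200,180,4,'pics/w4c.png')
S=cal('scene');im=read_camera('scene');p=proj(S,[.6,.02,.02]).astype(int);print(p);crop(im,p[0]-25,p[1]-20,50,40,14,'pics/s4c.png')
E
```

```text
clock: 6.35
tcp_pos: [0.6007, -0.0619, 0.2201]
orientation: [0.0, 0.707, 0.707, 0.0]
wrist_force: [-0.2, -0.7, 0.6]
finger_gap: 0.0426
[332 237]
```

View pics/w4c.png

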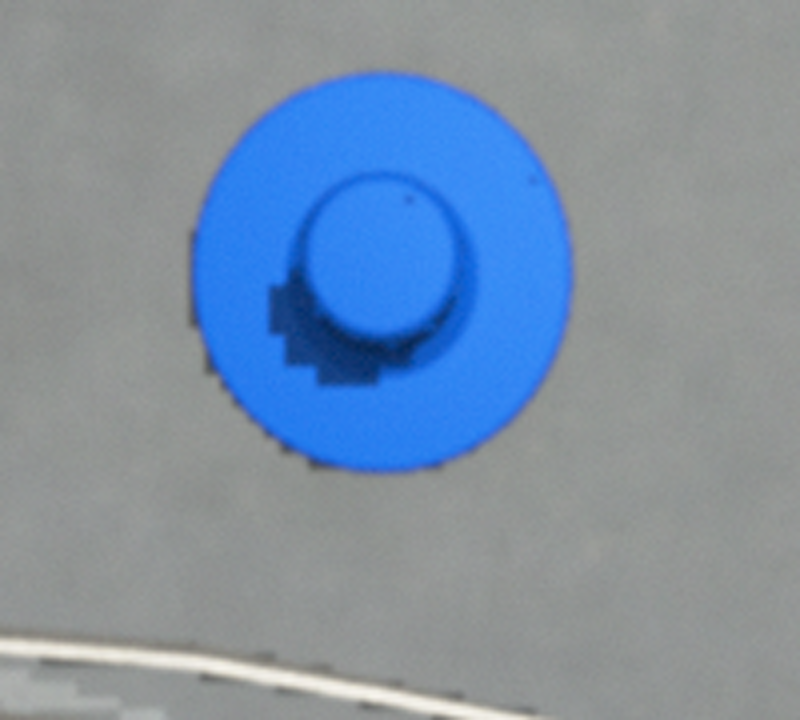

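Run:
```python
from h import *
import pickle
w3=pickle.load(open('w3.pkl','rb'));w4=pickle.load(open('w4.pkl','rb'))
k3=(317,105.9);k4=(315.25,63.4);r3=(317,104.7);r4=(315.4,67.5)
print(tri([(w3,*k3),(w4,*k4)]),tri([(w3,*r3),(w4,*r4)]))
for c,k,r in((w3,k3,r3),(w4,k4,r4)):print(onz(c,*k,.028),onz(c,*r,.006))
w2=pickle.load(open('w2.pkl','rb'))
for c in (w2,w4): 
  E=np.array(c['extrinsics']);print(-E[:3,:3].T@E[:3,3],E[2,:3])
print(get_state()['tcp_pos'])
```

```text
(array([0.59975375, 0.02413272, 0.03011979]), [0.009232100083434853, 0.009232100083585156]) (array([0.59971408, 0.0250278 , 0.00601762]), [0.00953992277662457, 0.009539922776652509])
[0.59974289 0.02414542 0.028     ] [0.59972359 0.02502838 0.006     ]
[0.59975155 0.02438326 0.028     ] [0.59970446 0.02502929 0.006     ]
[ 0.61141435 -0.21342982  0.21604831] [ 2.08086649e-04 -2.65999089e-01 -9.63973258e-01]
[0.60062627 0.0052331  0.19027303] [ 9.39221823e-05 -2.65580770e-01 -9.64088609e-01]
[ 0.60064415 -0.06194826  0.21989519]
```

The cap is at (0.5997, 0.0246). The measured knob-top height of 30 mm and rim-top height of 6 mm agree with the text. I move over it and descend.

```bash
python3 -m crank '[[30,0,0,0,0,0,0.5],[30,-1,0,0,0,0,0.5],[26.5,0,0,0,0,0,0.5],[0,0,10,0,0,0,0.5],[0,0,15,0,0,0,0.5],[0,0,9,0,0,0,0.5],[0,0,2.5,0,0,0,0.5],[0,0,0,0,0,0,0.5]]'
python3 - <<'E'
from h import *
s=get_state();print(s['tcp_pos'],s['wrist_force'])
im=read_camera('wrist');cv2.imwrite('pics/w5.png',im)
E
```

```text
clock: 7.45
tcp_pos: [0.5996, 0.0239, 0.1828]
orientation: [-0.0, 0.707, 0.707, -0.0]
wrist_force: [-0.1, 0.2, 0.5]
finger_gap: 0.0426
[0.59957961 0.02390835 0.1828263 ] [-0.10171454  0.20155513  0.46068326]
```

View pics/w5.png

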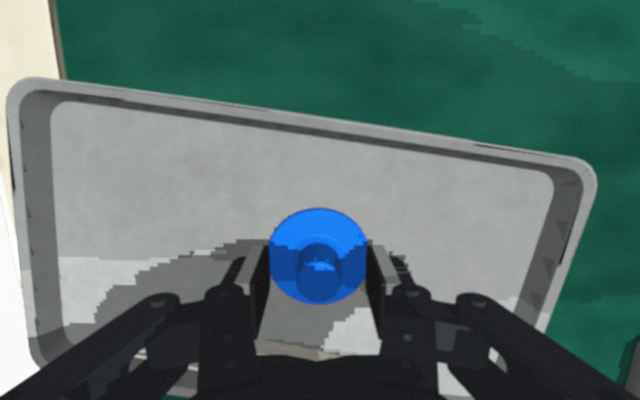

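The knob at (318,268) stands centred between the pads, whose tips are at (258,265) and (378,265). I close and lift.

```bash
python3 -m crank '[[0,0,0,0,0,0,0.3],[0,0,0,0,0,0,0.2],[0,0,0,0,0,0,0],[0,0,0,0,0,0,0],[0,0,0,0,0,0,0],[0,0,0,0,0,0,0],[0,0,0,0,0,0,0],[0,0,0,0,0,0,0]]' 30
python3 -m crank '[[0,0,-5,0,0,0,0],[0,0,-15,0,0,0,0],[0,0,-20,0,0,0,0],[0,0,-25,0,0,0,0],[0,0,-25,0,0,0,0],[0,0,-10,0,0,0,0],[0,0,0,0,0,0,0],[0,0,0,0,0,0,0]]'
python3 - <<'E'
from h import *
import pickle
s=get_state();print(s['tcp_pos'],s['wrist_force'])
c=calibration('wrist');pickle.dump((c,s['tcp_pos']),open('w6.pkl','wb'))
im=read_camera('wrist');cv2.imwrite('pics/w6.png',im)
E
```

```text
clock: 8.5
tcp_pos: [0.5999, 0.0244, 0.1837]
orientation: [0.0, 0.707, 0.707, 0.0]
wrist_force: [-1.1, -0.6, 4.5]
finger_gap: 0.0166
clock: 9.5
tcp_pos: [0.5992, 0.0245, 0.2822]
orientation: [-0.001, 0.707, 0.707, -0.001]
wrist_force: [-0.2, 1.1, 0.2]
finger_gap: 0.0168
[0.59919821 0.02449308 0.28218499] [-0.18370861  1.07862948  0.1818928 ]
```

View pics/w6.png

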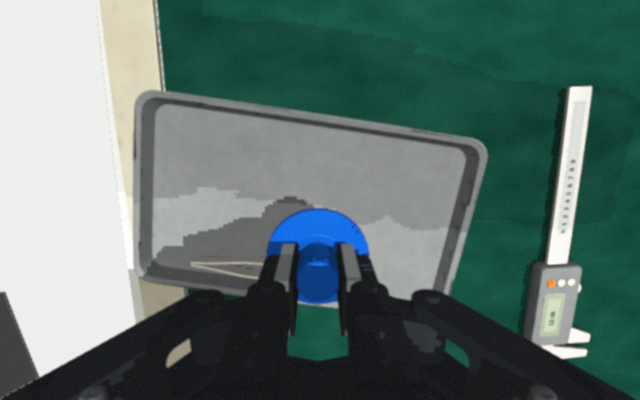

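Run:
```python
from h import *
import pickle
c,t=pickle.load(open('w6.pkl','rb'))
im=cv2.imread('pics/w6.png')
for dz in(-.1777,-.1757,-.1797):
  for dy in (0,.001):
    P=[proj(c,[t[0]+.024*np.cos(a),t[1]+dy+.024*np.sin(a),t[2]+dz]) for a in np.radians([0,45,90,135,180,270])]
    print(dz,dy,np.round(P,1).tolist())
i2=im.copy()
for a in range(0,360,6):
    p=proj(c,[t[0]+.024*np.cos(np.radians(a)),t[1]+.0003+.024*np.sin(np.radians(a)),t[2]-.1777]);i2[int(round(p[1])),int(round(p[0]))]=(0,0,255)
crop(i2,240,190,160,130,5,'pics/w6c.png')
```

```text
-0.1777 0 [[370.0, 257.6], [356.0, 223.0], [318.5, 208.1], [280.9, 223.0], [267.0, 257.6], [318.5, 303.1]]
-0.1777 0.001 [[370.1, 255.6], [356.1, 220.9], [318.5, 205.9], [280.9, 220.9], [266.9, 255.6], [318.5, 301.3]]
-0.1757 0 [[370.7, 259.4], [356.5, 224.5], [318.5, 209.4], [280.5, 224.5], [266.3, 259.4], [318.5, 305.4]]
-0.1757 0.001 [[370.7, 257.4], [356.6, 222.3], [318.5, 207.2], [280.4, 222.3], [266.3, 257.4], [318.5, 303.5]]
-0.1797 0 [[369.4, 255.8], [355.6, 221.6], [318.5, 206.9], [281.4, 221.6], [267.6, 255.8], [318.5, 300.9]]
-0.1797 0.001 [[369.5, 253.8], [355.6, 219.5], [318.5, 204.7], [281.3, 219.5], [267.5, 253.8], [318.5, 299.1]]
```

View pics/w6c.png

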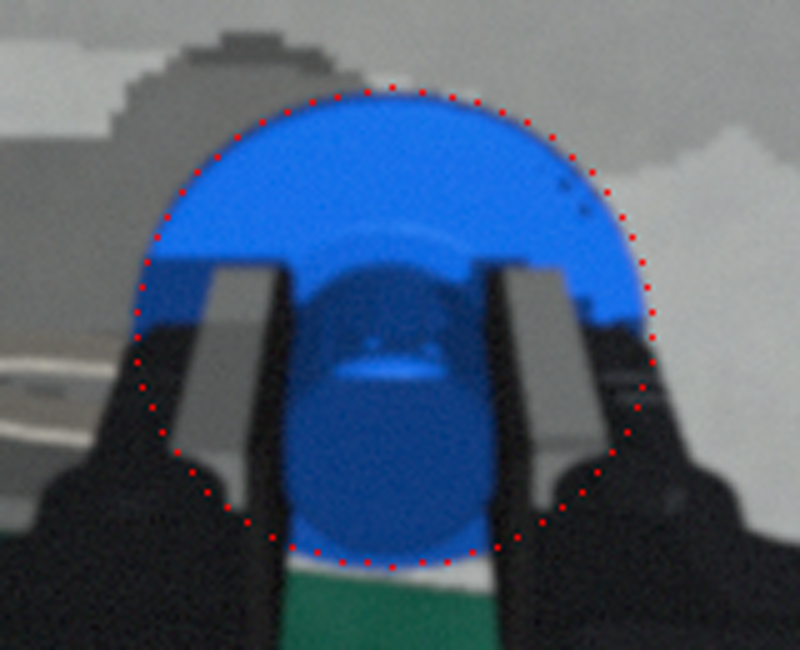

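The cap is held level and the predicted rim outline matches within about 0.5 mm. I carry it to the housing.

```bash
python3 -m crank '[[-20,1,0,0,0,0,0],[-40,2,0,0,0,0,0],[-45,3,0,0,0,0,0],[-45,3,0,0,0,0,0],[-45,3,0,0,0,0,0],[-33,1.5,0,0,0,0,0],[-10.5,0,0,0,0,0,0],[0,0,0,0,0,0,0]]'
python3 -m crank '[[0,0,15,0,0,0,0],[0,0,12,0,0,0,0],[0,0,6,0,0,0,0],[0,0,0,0,0,0,0],[0,0,0,0,0,0,0],[0,0,0,0,0,0,0],[0,0,0,0,0,0,0],[0,0,0,0,0,0,0]]'
python3 - <<'E'
from h import *
import pickle
p=np.mean([get_state()['tcp_pos'] for _ in range(1)],0);print(p,get_state()['orientation'])
c=calibration('wrist');pickle.dump((c,p),open('w7.pkl','wb'))
im=read_camera('wrist');cv2.imwrite('pics/w7.png',im);crop(im,220,170,200,160,4,'pics/w7c.png')
S=read_camera('scene');crop(S,330,140,110,90,7,'pics/s7c.png')
E
```

```text
clock: 10.55
tcp_pos: [0.6126, -0.215, 0.2825]
orientation: [-0.001, 0.708, 0.706, -0.0]
wrist_force: [-0.5, -0.1, -1.0]
finger_gap: 0.0167
clock: 11.55
tcp_pos: [0.6131, -0.2142, 0.2504]
orientation: [0.0, 0.707, 0.707, 0.0]
wrist_force: [-0.5, 1.6, -0.2]
finger_gap: 0.0164
[ 0.6130998  -0.21415714  0.25042653] [2.21910913e-04 7.07219956e-01 7.06993553e-01 3.13743898e-05]
```

View pics/w7c.png

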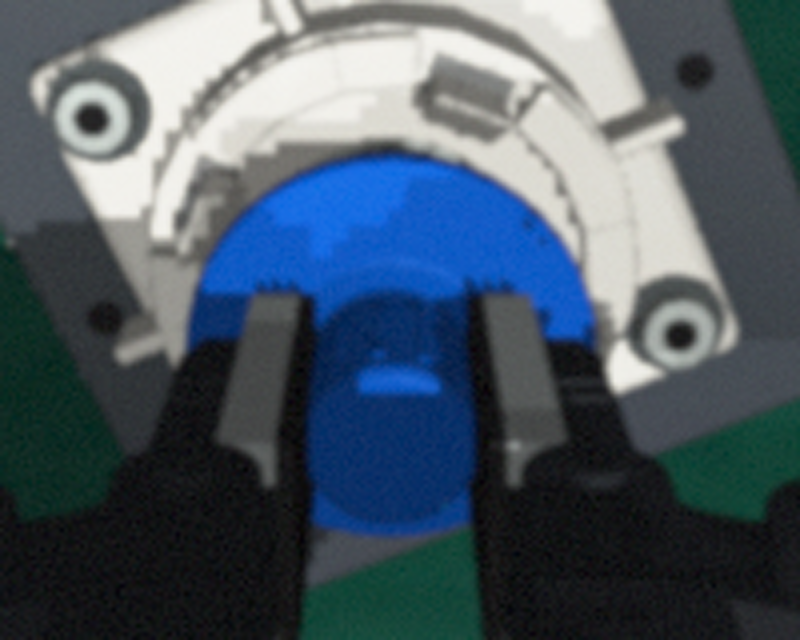

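View pics/s7c.png

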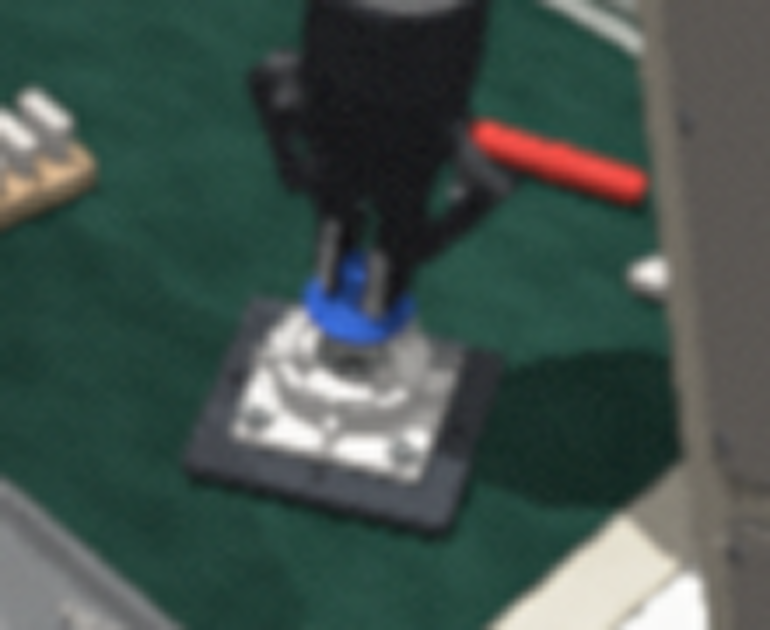

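The cap hovers concentric over the recess. I lower it to just above the resting height.

```bash
python3 -m crank '[[0,0,4,0,0,0,0],[0,0,5,0,0,0,0],[0,0,4,0,0,0,0],[0,0,2.5,0,0,0,0],[0,0,1.5,0,0,0,0],[0,0,0,0,0,0,0],[0,0,0,0,0,0,0],[0,0,0,0,0,0,0]]'
python3 - <<'E'
from h import *
print(get_state()['wrist_force'],get_state()['tcp_pos'])
E
```

```text
clock: 12.65
tcp_pos: [0.6131, -0.2141, 0.2334]
orientation: [0.0, 0.707, 0.707, 0.0]
wrist_force: [0.2, 0.5, 0.1]
finger_gap: 0.0169
[0.16425245 0.52211099 0.06407867] [ 0.61312677 -0.21408689  0.23338528]
```

```bash
python3 -m crank '[[0,0,0.8,0,0,0,0],[0,0,0,0,0,0,0],[0,0,0,0,0,0,0.24],[0,0,0,0,0,0,0.3],[0,0,0,0,0,0,0.4],[0,0,0,0,0,0,0.45],[0,0,0,0,0,0,0.45],[0,0,0,0,0,0,0.45]]'
python3 -m crank '[[0,0,-8,0,0,0,0.45],[0,0,-15,0,0,0,0.45],[0,0,-20,0,0,0,0.45],[-20,0,-10,0,0,0,0.45],[-35,0,0,0,0,0,0.45],[-20,0,0,0,0,0,0.45],[-5,0,0,0,0,0,0.45],[0,0,0,0,0,0,0.45]]'
python3 - <<'E'
from h import *
import pickle
s=get_state()
c=calibration('wrist');pickle.dump(c,open('w8.pkl','wb'));print(s['tcp_pos'],s['wrist_force'])
im=read_camera('wrist');cv2.imwrite('pics/w8.png',im);crop(im,170,20,300,220,2.6,'pics/w8c.png')
S=read_camera('scene');crop(S,330,140,110,90,7,'pics/s8c.png')
E
```

```text
clock: 13.65
tcp_pos: [0.6131, -0.2141, 0.2324]
orientation: [0.0, 0.707, 0.707, -0.0]
wrist_force: [0.1, -0.3, -0.4]
finger_gap: 0.0386
clock: 14.65
tcp_pos: [0.6128, -0.2943, 0.285]
orientation: [-0.001, 0.707, 0.707, 0.0]
wrist_force: [1.0, -0.3, -0.2]
finger_gap: 0.0382
[ 0.61276963 -0.29427534  0.28495913] [ 0.97122461 -0.2547806  -0.24336347]
```

View pics/w8c.png

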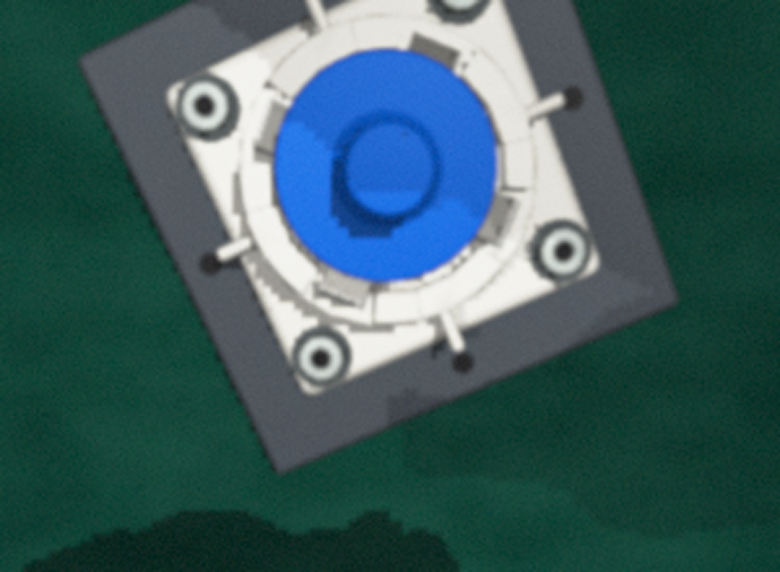

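View pics/s8c.png

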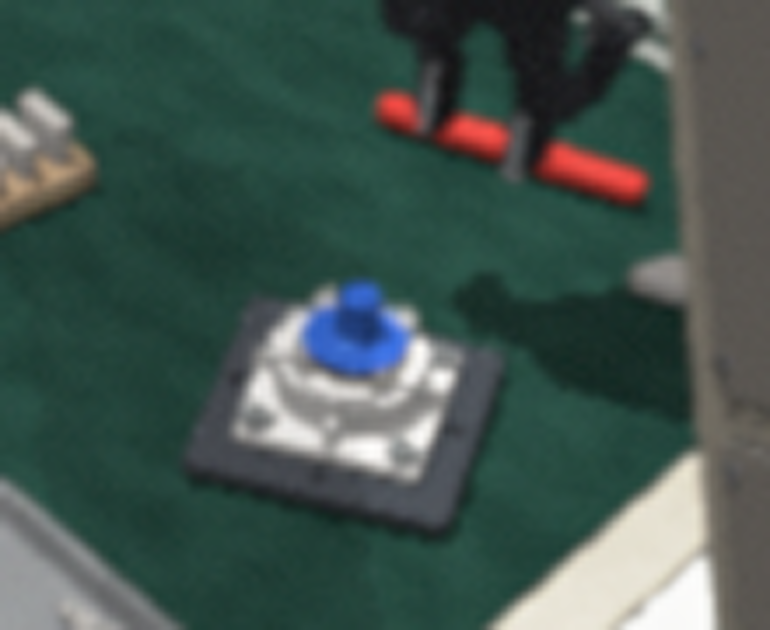

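```bash
python3 - <<'E'
from h import *
import pickle
c=pickle.load(open('w8.pkl','rb'));f=lambda x,y:(170+(x+.5)/2.6-.5,20+(y+.5)/2.6-.5)
print(onz(c,*f(386,164.5),.0545),onz(c,*f(390,166),.0765))
E
python3 -m crank '[[20,0,-20,0,0,0,1],[40,-1,-20,0,0,0,1],[45,-1,-20,0,0,0,1],[45,-1,-20,0,0,0,1],[45,-1,-15,0,0,0,1],[45,-1,0,0,0,0,1],[45,-1,0,0,0,0,1],[45,-1,0,0,0,0,1]]'
python3 -m crank '[[45,-1,0,0,0,0,1],[40,-1,0,0,0,0,1],[25,0,0,0,0,0,1],[10,0,0,0,0,0,1],[0,0,0,0,0,0,1],[0,0,0,0,0,0,1],[0,0,0,0,0,0,1],[0,0,0,0,0,0,1]]'
python3 - <<'E'
from h import *
import pickle
s=get_state()
c=calibration('wrist');pickle.dump(c,open('w9.pkl','wb'));print(s['tcp_pos'],s['joint_pos'].round(2))
im=read_camera('wrist');cv2.imwrite('pics/w9.png',im)
E
```

```text
[ 0.61294201 -0.21338684  0.0545    ] [ 0.61367487 -0.21515777  0.0765    ]
clock: 15.75
tcp_pos: [0.605, 0.0393, 0.3824]
orientation: [0.001, 0.706, 0.708, 0.001]
wrist_force: [-0.3, 0.2, -0.2]
finger_gap: 0.0856
clock: 16.75
tcp_pos: [0.6043, 0.1551, 0.3803]
orientation: [-0.0, 0.708, 0.707, -0.0]
wrist_force: [-1.0, -0.3, -0.0]
finger_gap: 0.0854
[0.6042605 0.1551015 0.380316 ] [ 0.12  0.42  0.14  1.29 -0.    1.7 ]
```

View pics/w9.png

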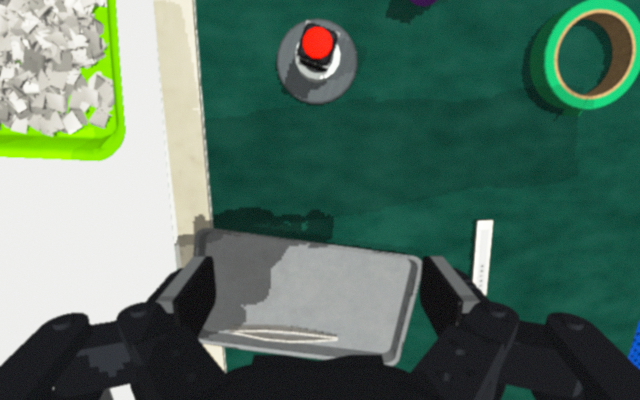

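The meant driver (black grip, red end, aluminium nose) is at about (318,45), with its disc centre at about (317,61). I move closer for a view from almost overhead.

```bash
python3 -m crank '[[10,0,0,0,0,0,1],[25,0,0,0,0,0,1],[20,0,0,0,0,0,1],[10,0,0,0,0,0,1],[0,0,0,0,0,0,1],[0,0,0,0,0,0,1],[0,0,0,0,0,0,1],[0,0,0,0,0,0,1]]'
python3 - <<'E'
from h import *
import pickle
s=get_state()
c9=pickle.load(open('w9.pkl','rb'));print(onz(c9,318,42,.103),onz(c9,317,61,.008))
c=calibration('wrist');pickle.dump(c,open('w10.pkl','wb'));print(s['tcp_pos'])
im=read_camera('wrist');cv2.imwrite('pics/w10.png',im)
p=proj(c,onz(c9,317,61,.05)).astype(int);print(p)
crop(im,230,60,180,150,4.4,'pics/w10c.png')
a=cv2.imread('pics/w9.png');crop(a,260,0,120,115,5.2,'pics/w9c.png')
E
```

```text
clock: 17.8
tcp_pos: [0.6043, 0.2204, 0.3804]
orientation: [0.0, 0.707, 0.707, -0.0]
wrist_force: [0.0, -0.1, 0.1]
finger_gap: 0.0855
[0.60465097 0.2649493  0.103     ] [0.60383849 0.26480619 0.008     ]
[0.60425492 0.22039584 0.38043302]
[317 141]
```

View pics/w10c.png

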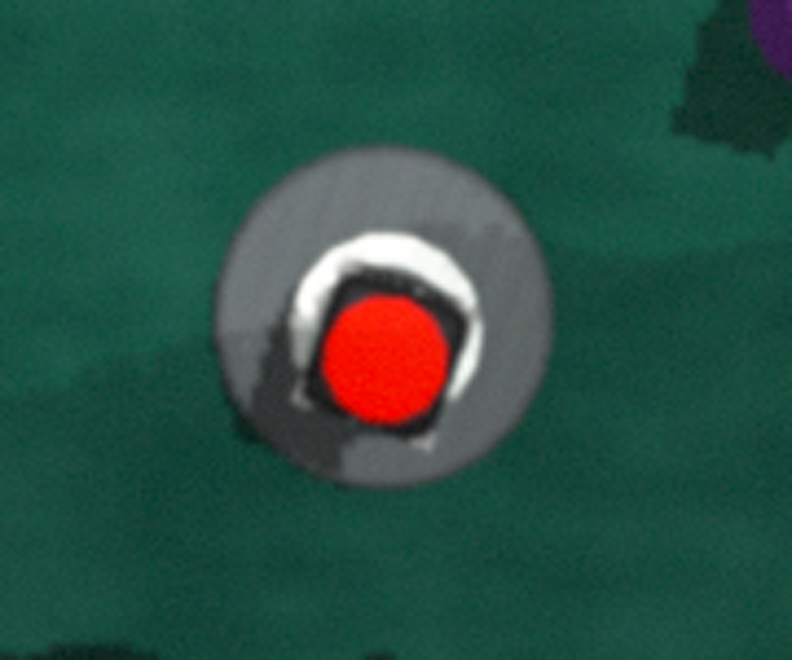

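View pics/w9c.png

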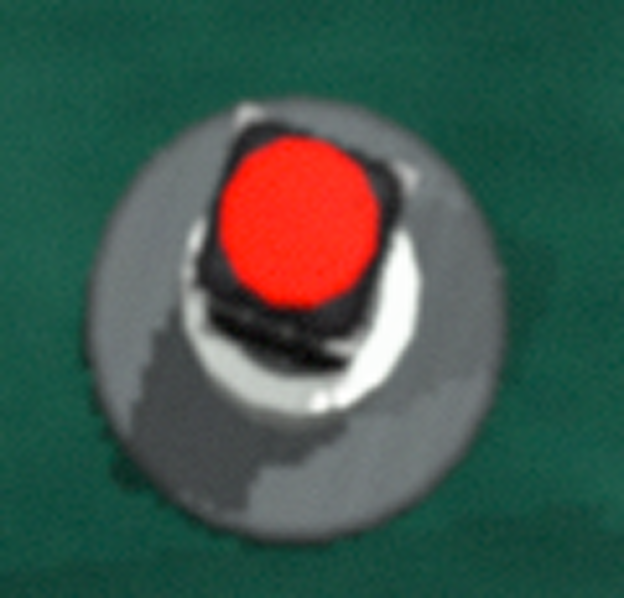

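Run:
```python
from h import *
import pickle
c9=pickle.load(open('w9.pkl','rb'));c10=pickle.load(open('w10.pkl','rb'))
g=lambda x,y:(230+(x+.5)/4.4-.5,60+(y+.5)/4.4-.5)
f=lambda x,y:(260+(x+.5)/5.2-.5,0+(y+.5)/5.2-.5)
print('red',tri([(c9,*f(299,222)),(c10,*g(385,359))]))
print('disc',tri([(c9,*f(297.5,321)),(c10,*g(384,317))]))
print('disc@8',onz(c9,*f(297.5,321),.008),onz(c10,*g(384,317),.008))
print('red@103',onz(c9,*f(299,222),.103),onz(c10,*g(385,359),.103))
def ov(im,c,ctr,yaw,fn,u0,v0,s,w,h):
    big=cv2.resize(im[v0:v0+h,u0:u0+w],None,fx=s,fy=s,interpolation=2)
    for z,col in((.1,(0,255,255)),):
        q=[]
        for k in range(4):
            a=np.radians(yaw+45+90*k);p=proj(c,[ctr[0]+.01697*np.cos(a),ctr[1]+.01697*np.sin(a),z]);q.append(((p[0]+.5-u0)*s,(p[1]+.5-v0)*s))
        cv2.polylines(big,[np.int32(q)],True,col,1)
    return big
a=cv2.imread('pics/w9.png');b=cv2.imread('pics/w10.png')
C=(.6045,.2652)
X=ov(b,c10,C,-19,0,280,100,7,70,70);Y=ov(a,c9,C,-19,0,285,10,4.9,70,100)
cv2.imwrite('pics/ov.png',np.hstack([X,cv2.resize(Y,(343,490))]))
```

```text
red (array([0.60397989, 0.26474749, 0.10313808]), [0.06989846240036952, 0.0698984624005594])
disc (array([0.60361986, 0.26497592, 0.00429809]), [0.03234253026766406, 0.03234253026754022])
disc@8 [0.60365875 0.26451897 0.008     ] [0.60359406 0.26521727 0.008     ]
red@103 [0.60404967 0.26477112 0.103     ] [0.60390983 0.26473484 0.103     ]
```

View pics/ov.png

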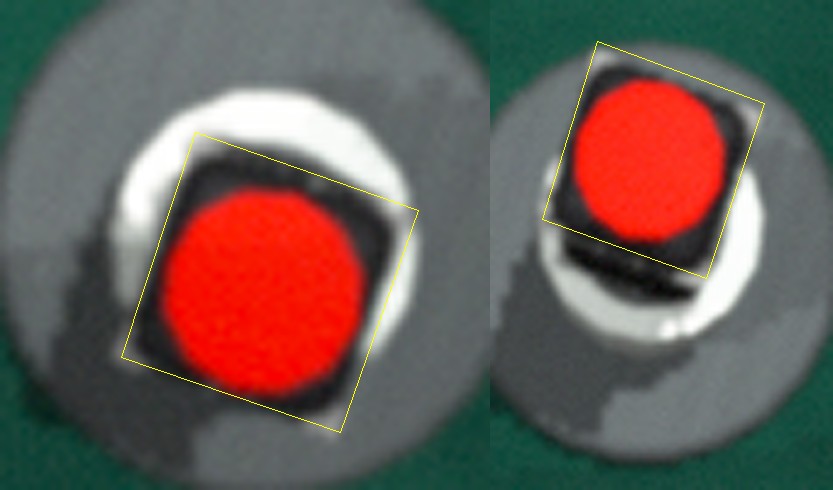

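The overlay fits with the grip at yaw −19°. The driver axis is at (0.604, 0.265), with its top at 103 mm, and the stand is coaxial. I position, turn +19° about tool z, and descend.

```bash
python3 -m crank '[[15,0,0,0,0,0,0.65],[20,0,0,0,0,0,0.65],[9.4,0,0,0,0,0,0.65],[0,0,0,0,0,9.5,0.65],[0,0,0,0,0,9.5,0.65],[0,0,0,0,0,0,0.65],[0,0,20,0,0,0,0.65],[0,0,25,0,0,0,0.65]]'
python3 - <<'E'
from h import *
s=get_state();M=R.from_quat(s['orientation'][[1,2,3,0]]).as_matrix();print(s['tcp_pos'],np.degrees(np.arctan2(M[1,1],M[0,1])),M[:,2].round(4))
d=np.array([.604,.2648,.229])-s['tcp_pos'];print((M.T@d*1000).round(1))
im=read_camera('wrist');cv2.imwrite('pics/w11.png',im)
E
```

```text
clock: 18.85
tcp_pos: [0.6044, 0.2659, 0.3356]
orientation: [0.0, 0.813, 0.582, 0.001]
wrist_force: [1.0, 0.6, -0.3]
finger_gap: 0.0555
[0.60436648 0.26587618 0.33555105] -18.78110122787204 [ 1.8e-03  4.0e-04 -1.0e+00]
[ -1.2  -0.2 106.5]
```

View pics/w11.png

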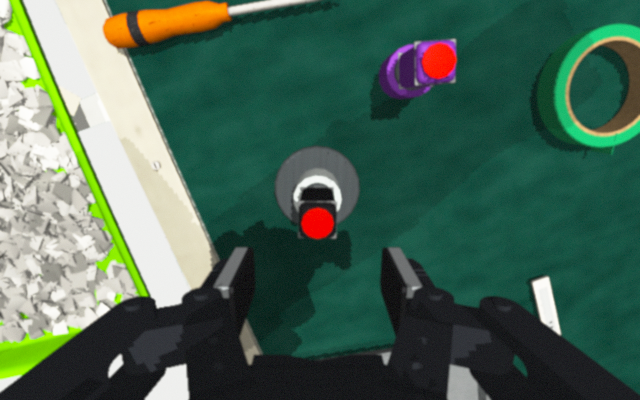

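```bash
python3 -m crank '[[-0.5,0,20,0,0,0,0.65],[0,0,25,0,0,0,0.65],[0,0,25,0,0,0,0.65],[0,0,20,0,0,0,0.65],[0,0,12,0,0,0,0.65],[0,0,4,0,0,0,0.65],[0,0,0,0,0,0,0.65],[0,0,0,0,0,0,0.65]]'
python3 - <<'E'
from h import *
s=get_state();M=R.from_quat(s['orientation'][[1,2,3,0]]).as_matrix();print(s['tcp_pos'],s['wrist_force'])
d=np.array([.604,.2648,.229])-s['tcp_pos'];print((M.T@d*1000).round(1))
im=read_camera('wrist');cv2.imwrite('pics/w12.png',im)
E
```

```text
clock: 19.9
tcp_pos: [0.6044, 0.265, 0.2304]
orientation: [0.0, 0.814, 0.581, 0.001]
wrist_force: [0.1, -0.5, 1.0]
finger_gap: 0.0556
[0.60439752 0.26500265 0.2303618 ] [ 0.05216999 -0.53260502  0.95582197]
[-0.3 -0.3  1.4]
```

View pics/w12.png

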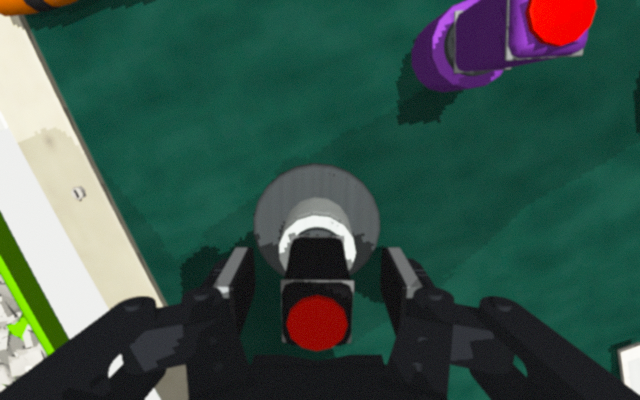

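The grip stands centred and square between the pads. I close firmly.

```bash
python3 -m crank '[[0,0,0,0,0,0,0.4],[0,0,0,0,0,0,0.3],[0,0,0,0,0,0,0.2],[0,0,0,0,0,0,0],[0,0,0,0,0,0,0],[0,0,0,0,0,0,0],[0,0,0,0,0,0,0],[0,0,0,0,0,0,0]]' 90
python3 - <<'E'
from h import *
s=get_state();print(s['tcp_pos'],s['wrist_force'],s['ft_torque'])
E
```

```text
clock: 20.95
tcp_pos: [0.6042, 0.2649, 0.2299]
orientation: [0.0, 0.814, 0.581, 0.0]
wrist_force: [0.6, -0.2, 5.4]
finger_gap: 0.023
[0.60422378 0.26492385 0.22985034] [ 0.60239751 -0.17329676  5.380145  ] [-0.0142849   0.06946684  0.01311805]
```

```bash
python3 -m crank '[[0,0,-3,0,0,0,0],[0,0,-8,0,0,0,0],[0,0,-12,0,0,0,0],[0,0,-20,0,0,0,0],[0,0,-25,0,0,0,0],[0,0,-22,0,0,0,0],[0,0,-10,0,0,0,0],[0,0,0,0,0,0,0]]'
python3 - <<'E'
from h import *
s=get_state();M=R.from_quat(s['orientation'][[1,2,3,0]]).as_matrix();print(s['tcp_pos'],s['wrist_force'],M.round(4).tolist())
t=np.array([.6132,-.2144,0.33]);print((M.T@(t-s['tcp_pos'])*1000).round(1))
im=read_camera('wrist');cv2.imwrite('pics/w13.png',im)
im=read_camera('scene');cv2.imwrite('pics/s13.png',im);p=proj(cal('scene'),[.604,.265,.15]).astype(int);print(p);crop(im,p[0]-60,p[1]-60,130,130,4.5,'pics/s13c.png')
E
```

```text
clock: 21.95
tcp_pos: [0.6042, 0.265, 0.3303]
orientation: [0.0, 0.814, 0.581, 0.001]
wrist_force: [-0.2, 0.3, -2.3]
finger_gap: 0.0234
[0.60420263 0.2649547  0.33026743] [-0.17403846  0.34305637 -2.26034365] [[0.3258, 0.9455, 0.0017], [0.9455, -0.3258, 0.0004], [0.0009, 0.0014, -1.0]]
[-4.503e+02  1.647e+02  1.000e-01]
[265 253]
```

View pics/w13.png

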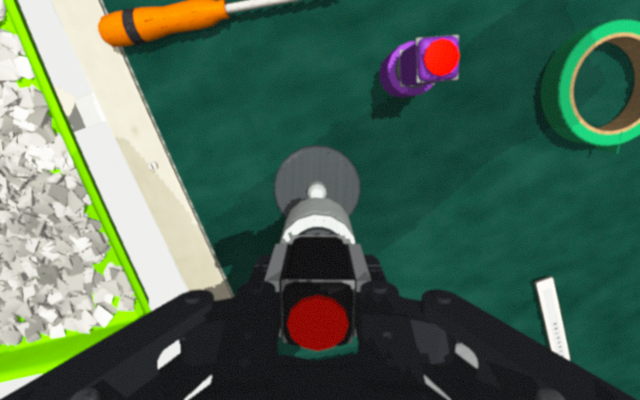

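View pics/s13c.png

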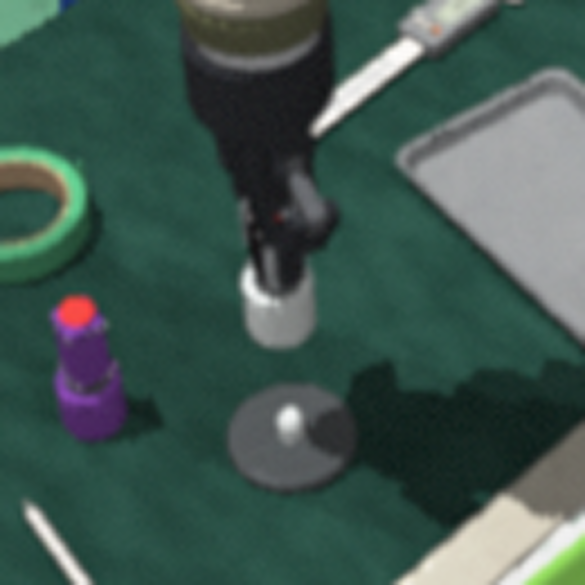

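The driver is held upright and has left the stand. I carry it to the housing.

```bash
python3 -m crank '[[-15,5.5,0,0,0,0,0],[-35,12.8,0,0,0,0,0],[-40,14.6,0,0,0,0,0],[-40,14.6,0,0,0,0,0],[-40,14.6,0,0,0,0,0],[-40,14.6,0,0,0,0,0],[-40,14.6,0,0,0,0,0],[-40,14.6,0,0,0,0,0]]'
python3 -m crank '[[-40,14.6,0,0,0,0,0],[-40,14.6,0,0,0,0,0],[-40,14.6,0,0,0,0,0],[-25,9.1,0,0,0,0,0],[-15,5.5,0,0,0,0,0],[0,0,0,0,0,0,0],[0,0,0,0,0,0,0],[0,0,0,0,0,0,0]]'
python3 - <<'E'
from h import *
import pickle
s=get_state();M=R.from_quat(s['orientation'][[1,2,3,0]]).as_matrix();print(s['tcp_pos'],s['wrist_force'])
t=np.array([.6132,-.2144,0.33]);print((M.T@(t-s['tcp_pos'])*1000).round(1))
c=calibration('wrist');pickle.dump(c,open('w14.pkl','wb'))
im=read_camera('wrist');cv2.imwrite('pics/w14.png',im)
im=read_camera('scene');crop(im,320,110,120,120,5,'pics/s14c.png')
E
```

```text
clock: 23.05
tcp_pos: [0.6089, -0.0461, 0.3286]
orientation: [-0.0, 0.814, 0.58, -0.001]
wrist_force: [0.3, -0.1, -2.4]
finger_gap: 0.0231
clock: 24.05
tcp_pos: [0.6128, -0.2128, 0.3294]
orientation: [-0.0, 0.814, 0.581, -0.0]
wrist_force: [-0.5, 0.2, -1.1]
finger_gap: 0.0231
[ 0.61279236 -0.21284874  0.329437  ] [-0.48425167  0.1687573  -1.1082781 ]
[-1.3  0.9 -0.6]
```

View pics/w14.png

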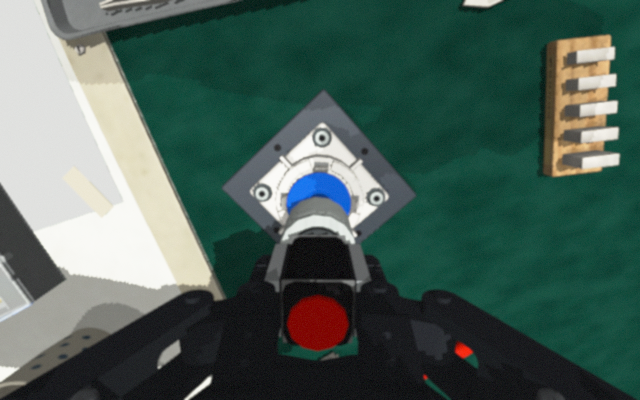

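View pics/s14c.png

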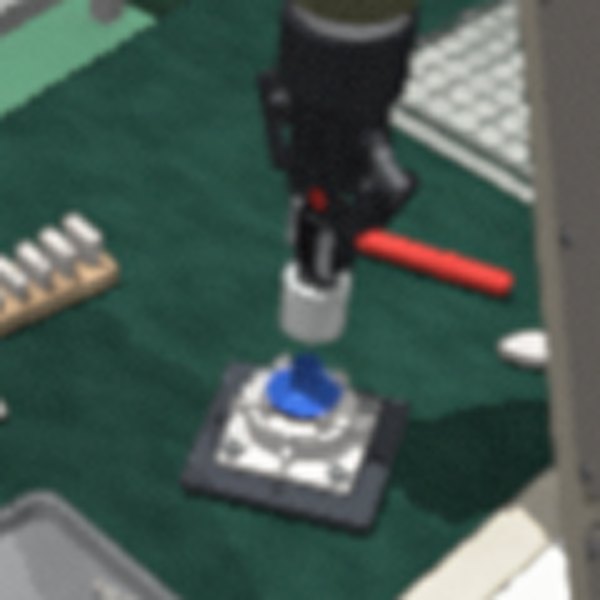

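Aligned to about 1.5 mm. I correct by (−1.2, 0.8) and lower the nose to just above the knob.

```bash
python3 -m crank '[[-1.2,0.8,0,0,0,0,0],[0,0,8,0,0,0,0],[0,0,10,0,0,0,0],[0,0,7,0,0,0,0],[0,0,2,0,0,0,0],[0,0,0,0,0,0,0],[0,0,0,0,0,0,0],[0,0,0,0,0,0,0]]'
python3 - <<'E'
from h import *
import pickle
s=get_state();M=R.from_quat(s['orientation'][[1,2,3,0]]).as_matrix();print(s['tcp_pos'],s['wrist_force'])
t=np.array([.6132,-.2143,0.302]);print((M.T@(t-s['tcp_pos'])*1000).round(1))
im=read_camera('wrist');crop(im,230,130,180,140,4.4,'pics/w15c.png')
im=read_camera('scene');crop(im,340,140,80,80,8,'pics/s15c.png')
im=read_camera('top');crop(im,350,180,70,70,8,'pics/t15c.png')
E
```

```text
clock: 25.15
tcp_pos: [0.6132, -0.2156, 0.3028]
orientation: [0.0, 0.814, 0.581, 0.0]
wrist_force: [0.2, -0.8, -1.1]
finger_gap: 0.0231
[ 0.61320688 -0.21556819  0.30278533] [ 0.22252547 -0.82121231 -1.13727375]
[ 1.2 -0.4  0.8]
```

View pics/w15c.png

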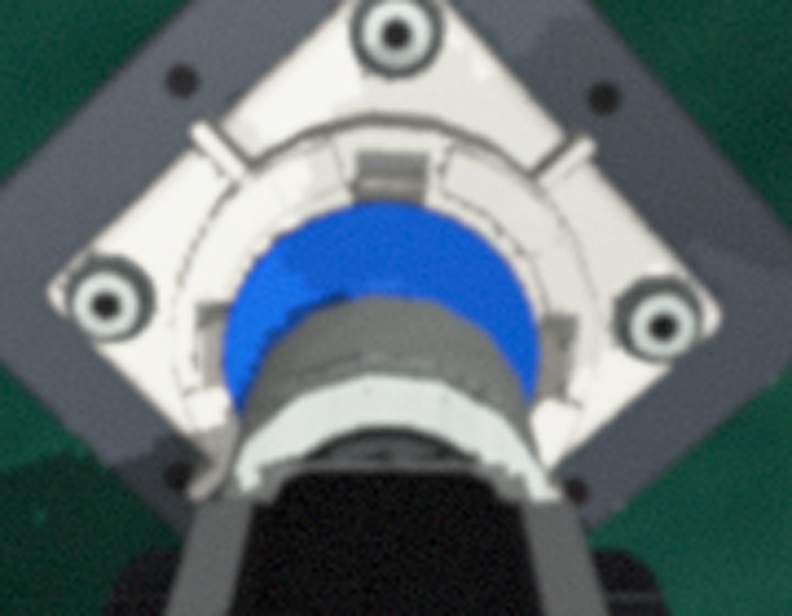

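View pics/s15c.png

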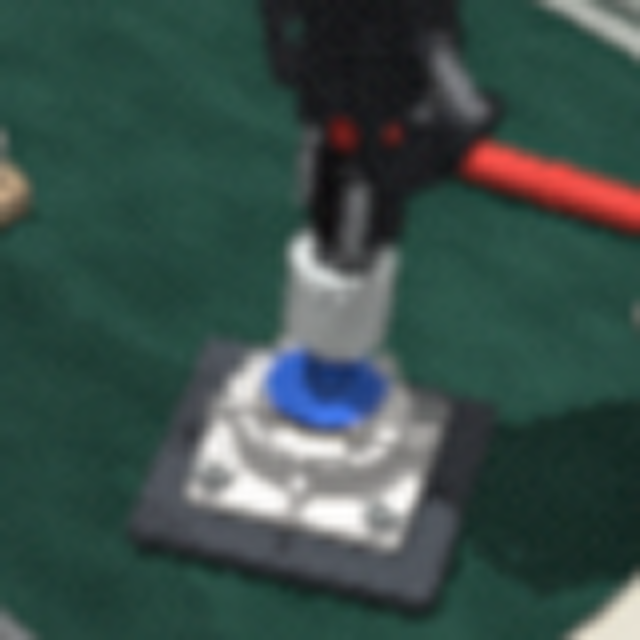

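```bash
python3 -m crank '[[1,-0.5,0,0,0,0,0],[0,0,0,0,0,0,0],[0,0,0,0,0,0,0],[0,0,4,0,0,0,0],[0,0,4,0,0,0,0],[0,0,3,0,0,0,0],[0,0,0,0,0,0,0],[0,0,0,0,0,0,0]]'
python3 - <<'E'
from h import *
P=[];F=[]
for i in range(4):
    s=get_state();P.append(s['tcp_pos']);F.append(s['wrist_force']);im=read_camera('wrist')
P=np.array(P);print(P.mean(0).round(5),P.std(0).round(5),np.mean(F,0).round(2))
M=R.from_quat(s['orientation'][[1,2,3,0]]).as_matrix();print(M[:,2].round(4))
t=np.array([.6132,-.2143,0.302]);print((M.T@(t-P.mean(0))*1000).round(1))
crop(im,230,130,180,140,4.4,'pics/w16c.png')
im=read_camera('scene');crop(im,340,140,80,80,8,'pics/s16c.png')
E
```

```text
clock: 26.3
tcp_pos: [0.613, -0.2144, 0.2914]
orientation: [0.0, 0.814, 0.581, -0.0]
wrist_force: [0.9, -0.2, -1.5]
finger_gap: 0.023
[ 0.61301 -0.2144   0.29153] [2.e-05 1.e-05 6.e-05] [ 0.32 -0.07 -1.43]
[ 3.e-04 -3.e-04 -1.e+00]
[  0.2   0.2 -10.5]
```

View pics/w16c.png

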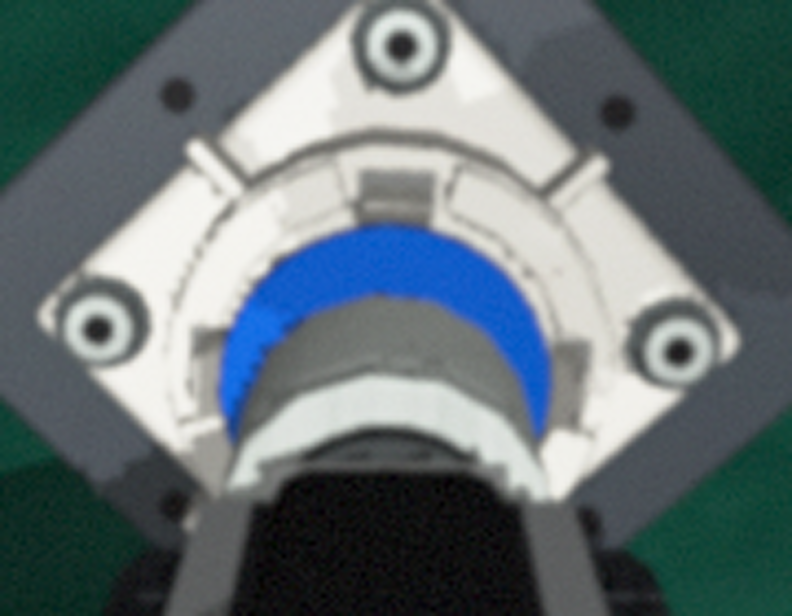

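View pics/s16c.png

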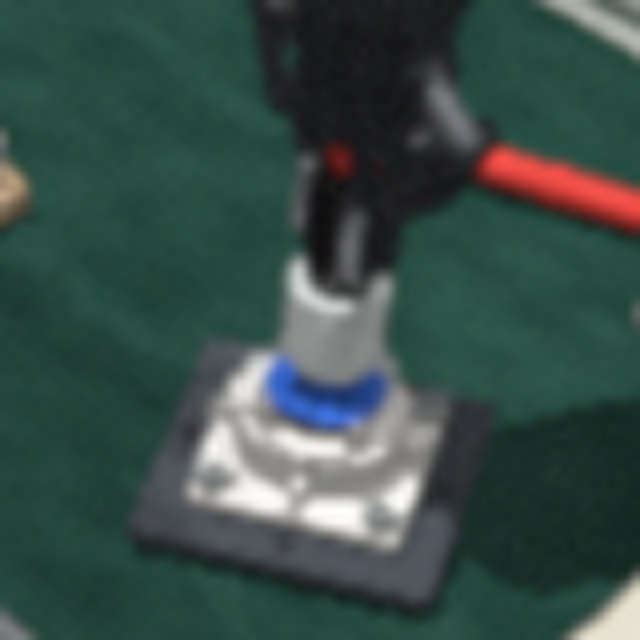

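The nose is over the knob with no side force (−1.4 N is the driver's weight). I descend until just above the rim.

```bash
python3 -m crank '[[0,0,3,0,0,0,0],[0,0,4,0,0,0,0],[0,0,3,0,0,0,0],[0,0,2,0,0,0,0],[0,0,1,0,0,0,0],[0,0,0.5,0,0,0,0],[0,0,0,0,0,0,0],[0,0,0,0,0,0,0]]'
python3 -m crank '[[0,0,0.5,0,0,0,0],[0,0,0.5,0,0,0,0],[0,0,0.5,0,0,0,0],[0,0,0,0,0,0,0],[0,0,0,0,0,0,0],[0,0,0,0,0,0,0],[0,0,0,0,0,0,0],[0,0,0,0,0,0,0]]'
```

```text
clock: 27.55
tcp_pos: [0.613, -0.2144, 0.278]
orientation: [0.0, 0.814, 0.581, 0.0]
wrist_force: [0.6, -0.4, -1.1]
finger_gap: 0.0234
clock: 28.55
tcp_pos: [0.613, -0.2144, 0.2765]
orientation: [0.0, 0.814, 0.581, 0.0]
wrist_force: [-0.4, -0.0, -0.7]
finger_gap: 0.0228
```

```bash
python3 -m crank '[[0,0,0.5,0,0,0,0],[0,0,0.5,0,0,0,0],[0,0,0.5,0,0,0,0],[0,0,0.5,0,0,0,0],[0,0,0,0,0,0,0],[0,0,0,0,0,0,0],[0,0,0,0,0,0,0],[0,0,0,0,0,0,0]]'
```

```text
clock: 29.55
tcp_pos: [0.6131, -0.2145, 0.2747]
orientation: [0.0, 0.814, 0.581, 0.0]
wrist_force: [-0.0, -0.6, 5.9]
finger_gap: 0.0231
```

```bash
python3 -m crank '[[0,0,0.5,0,0,0,0],[0,0,0.5,0,0,0,0],[0,0,0.5,0,0,0,0],[0,0,0.5,0,0,0,0],[0,0,0,0,0,0,0],[0,0,0,0,0,0,0],[0,0,0,0,0,0,0],[0,0,0,0,0,0,0]]'
```

```text
clock: 30.55
tcp_pos: [0.6129, -0.2143, 0.2723]
orientation: [-0.0, 0.814, 0.581, 0.0]
wrist_force: [0.8, 0.1, 3.9]
finger_gap: 0.023
```

```bash
python3 -m crank '[[0,0,0.4,0,0,0,0],[0,0,0.4,0,0,0,0],[0,0,0.4,0,0,0,0],[0,0,0,0,0,0,0],[0,0,0,0,0,0,0],[0,0,0,0,0,0,0],[0,0,0,0,0,0,0],[0,0,0,0,0,0,0]]'
```

```text
clock: 31.55
tcp_pos: [0.6129, -0.2143, 0.2722]
orientation: [0.0, 0.814, 0.581, 0.0]
wrist_force: [-1.7, 0.6, 8.5]
finger_gap: 0.023
```

```bash
python3 -m crank '[[0,0,0.4,0,0,0,0],[0,0,0.4,0,0,0,0],[0,0,0.2,0,0,0,0],[0,0,0,0,0,0,0],[0,0,0,0,0,0,0],[0,0,0,0,0,0,0],[0,0,0,0,0,0,0],[0,0,0,0,0,0,0]]'
python3 - <<'E'
from h import *
s=get_state();print(s['wrist_force'],s['tcp_pos']);read_camera('wrist');s=get_state();print(s['wrist_force'],s['tcp_pos'])
E
```

```text
clock: 32.55
tcp_pos: [0.6129, -0.2143, 0.2714]
orientation: [0.0, 0.814, 0.581, 0.0]
wrist_force: [-2.4, 0.2, 11.9]
finger_gap: 0.0229
[-2.36013205  0.15099629 11.88384518] [ 0.61286107 -0.21427279  0.27144855]
[-2.26191302 -0.21134938 10.42208915] [ 0.61286649 -0.214227    0.27143421]
```

```bash
python3 -m crank '[[0,0,0.4,0,0,0,0],[0,0,0.4,0,0,0,0],[0,0,0.2,0,0,0,0],[0,0,0,0,0,0,0],[0,0,0,0,0,0,0],[0,0,0,0,0,0,0],[0,0,0,0,0,0,0],[0,0,0,0,0,0,0]]'
python3 - <<'E'
from h import *
s=get_state();print(s['wrist_force'],s['tcp_pos'],s['ft_torque']);im=read_camera('wrist');s=get_state();print(s['wrist_force'],s['tcp_pos'])
crop(im,230,130,180,140,4.4,'pics/w17c.png');crop(read_camera('scene'),340,140,80,80,8,'pics/s17c.png')
E
```

```text
clock: 33.6
tcp_pos: [0.6128, -0.2143, 0.2708]
orientation: [0.0, 0.814, 0.581, 0.0]
wrist_force: [-2.6, 0.5, 13.0]
finger_gap: 0.0229
[-2.55046434  0.46891493 12.97852585] [ 0.61284569 -0.21426725  0.270801  ] [0.15273089 0.64142481 0.02556103]
[-2.62946487  0.0591933  13.11460936] [ 0.612852   -0.21422708  0.27076644]
```

View pics/w17c.png

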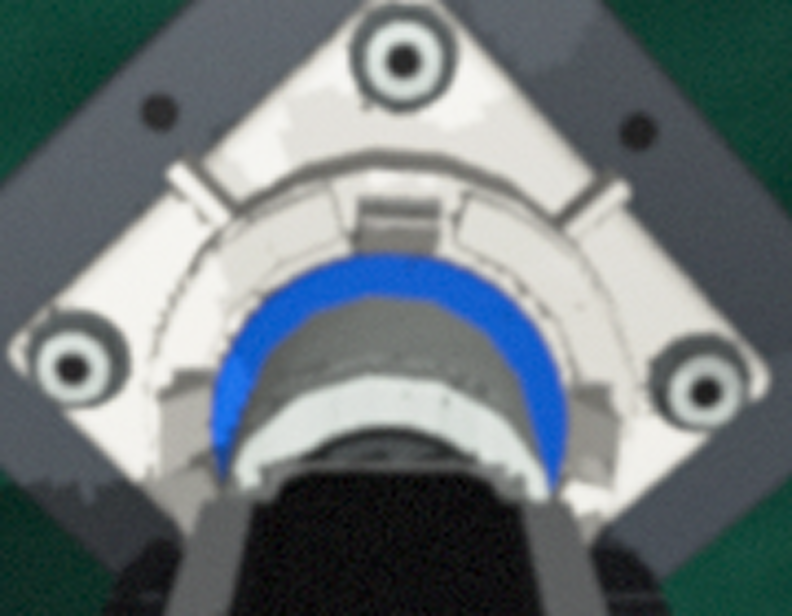

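View pics/s17c.png

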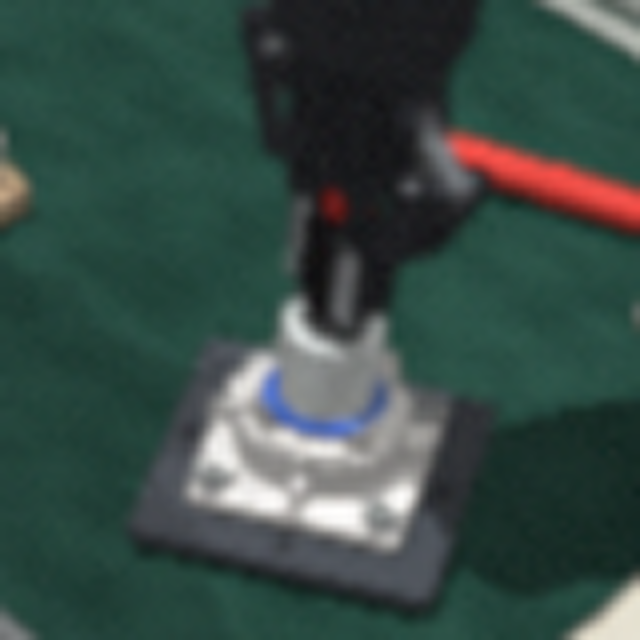

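```bash
python3 -m crank '[[0,0,0.4,0,0,0,0],[0,0,0.4,0,0,0,0],[0,0,0.2,0,0,0,0],[0,0,0,0,0,0,0],[0,0,0,0,0,0,0],[0,0,0,0,0,0,0],[0,0,0,0,0,0,0],[0,0,0,0,0,0,0]]'
python3 - <<'E'
from h import *
s=get_state();print(s['wrist_force'],s['tcp_pos'],s['ft_torque']);im=read_camera('wrist');s=get_state();print(s['wrist_force'],s['tcp_pos'])
E
```

```text
clock: 34.7
tcp_pos: [0.6128, -0.2142, 0.2701]
orientation: [0.001, 0.814, 0.581, 0.0]
wrist_force: [-2.2, 1.3, 14.4]
finger_gap: 0.0234
[-2.24485284  1.26534548 14.44249739] [ 0.61283573 -0.21421203  0.27009872] [ 0.18415447  0.79563722 -0.01015443]
[-3.26206375  0.95194177 14.08026581] [ 0.61283193 -0.21422557  0.27008065]
```

```bash
python3 -m crank '[[0,0,0.3,0,0,0,0],[0,0,0.3,0,0,0,0],[0,0,0.3,0,0,0,0],[0,0,0,0,0,0,0],[0,0,0,0,0,0,0],[0,0,0,0,0,0,0],[0,0,0,0,0,0,0],[0,0,0,0,0,0,0]]'
python3 - <<'E'
from h import *
s=get_state();print(s['wrist_force'],s['tcp_pos'],s['ft_torque']);im=read_camera('wrist');s=get_state();print(s['wrist_force'],s['tcp_pos'])
E
```

```text
clock: 35.75
tcp_pos: [0.6128, -0.2142, 0.2695]
orientation: [0.001, 0.814, 0.581, 0.0]
wrist_force: [-3.4, 0.5, 15.7]
finger_gap: 0.023
[-3.4294471   0.51841278 15.66751093] [ 0.61279724 -0.21423687  0.26947031] [ 0.26850862  0.94759581 -0.02112888]
[-3.20658367  0.07530042 15.78081483] [ 0.61280822 -0.2141883   0.26943208]
```

```bash
python3 -m crank '[[0,0,0.2,0,0,0,0],[0,0,0.2,0,0,0,0],[0,0,0.2,0,0,0,0],[0,0,0,0,0,0,0],[0,0,0,0,0,0,0],[0,0,0,0,0,0,0],[0,0,0,0,0,0,0],[0,0,0,0,0,0,0]]'
python3 - <<'E'
from h import *
s=get_state();print(s['wrist_force'],s['tcp_pos'],s['ft_torque']);im=read_camera('wrist');s=get_state();print(s['wrist_force'],s['tcp_pos'])
crop(im,230,130,180,140,4.4,'pics/w18c.png')
E
```

```text
clock: 36.8
tcp_pos: [0.6128, -0.2142, 0.2683]
orientation: [0.0, 0.814, 0.581, 0.0]
wrist_force: [-2.5, 0.1, 12.7]
finger_gap: 0.0228
[-2.52563496  0.05673909 12.73478489] [ 0.61283691 -0.21423817  0.26831208] [0.173872   0.65723185 0.00593694]
[-2.32733535  0.32137123 12.34921193] [ 0.61284402 -0.214238    0.26834644]
```

View pics/w18c.png

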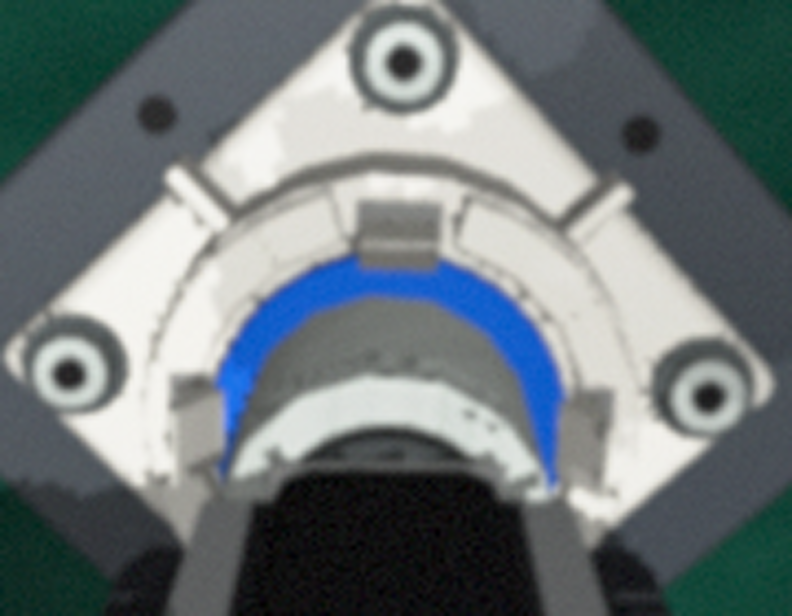

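The force dipped from 17.2 N to about 14 N, and the three catches in view, at (400,235), (200,415) and (585,425) in the crop, now overlap the rim. I press a further 0.3 mm, well under 22 N, for the hidden fourth catch.

```bash
python3 -m crank '[[0,0,0.15,0,0,0,0],[0,0,0.15,0,0,0,0],[0,0,0,0,0,0,0],[0,0,0,0,0,0,0],[0,0,0,0,0,0,0],[0,0,0,0,0,0,0],[0,0,0,0,0,0,0],[0,0,0,0,0,0,0]]'
```

```text
clock: 37.85
tcp_pos: [0.6128, -0.2142, 0.2683]
orientation: [0.0, 0.814, 0.581, 0.0]
wrist_force: [-3.0, 1.2, 14.4]
finger_gap: 0.0228
```

```bash
python3 -m crank '[[0,0,-1,0,0,0,0],[0,0,-3,0,0,0,0],[0,0,-6,0,0,0,0],[0,0,-12,0,0,0,0],[0,0,-15,0,0,0,0],[0,0,-15,0,0,0,0],[0,0,-8,0,0,0,0],[-15,5.5,0,0,0,0,0]]'
python3 -m crank '[[-25,9,0,0,0,0,0],[-25,9,0,0,0,0,0],[-15,5.5,0,0,0,0,0],[0,0,0,0,0,0,0],[0,0,0,0,0,0,0],[0,0,0,0,0,0,0],[0,0,0,0,0,0,0],[0,0,0,0,0,0,0]]'
python3 - <<'E'
from h import *
import pickle
s=get_state();M=R.from_quat(s['orientation'][[1,2,3,0]]).as_matrix();print(s['wrist_force'],s['tcp_pos'])
c=calibration('wrist');pickle.dump(c,open('w19.pkl','wb'))
im=read_camera('wrist');p=proj(c,[.613,-.214,.05]).astype(int);print(p);cv2.imwrite('pics/w19.png',im)
v0=max(0,p[1]-75);crop(im,p[0]-90,v0,180,150,4.4,'pics/w19c.png')
crop(read_camera('scene'),340,140,80,80,8,'pics/s19c.png')
t=np.array([.6042,.2649,s['tcp_pos'][2]]);print((M.T@(t-s['tcp_pos'])*1000).round(1))
E
```

```text
clock: 38.85
tcp_pos: [0.6136, -0.2301, 0.3277]
orientation: [0.001, 0.814, 0.581, 0.0]
wrist_force: [0.2, -0.6, -2.4]
finger_gap: 0.0234
clock: 39.85
tcp_pos: [0.6144, -0.2989, 0.3266]
orientation: [0.0, 0.814, 0.581, 0.0]
wrist_force: [0.3, -0.5, -0.7]
finger_gap: 0.0229
[ 0.31089136 -0.45640548 -0.7146641 ] [ 0.61442844 -0.29892615  0.32662354]
[275  88]
[ 5.299e+02 -1.930e+02 -1.000e-01]
```

View pics/w19c.png

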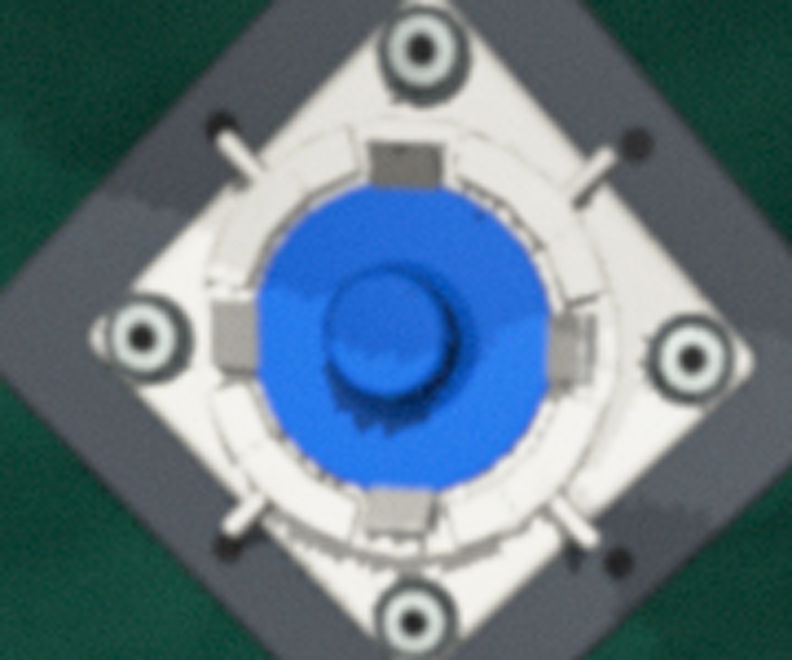

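View pics/s19c.png

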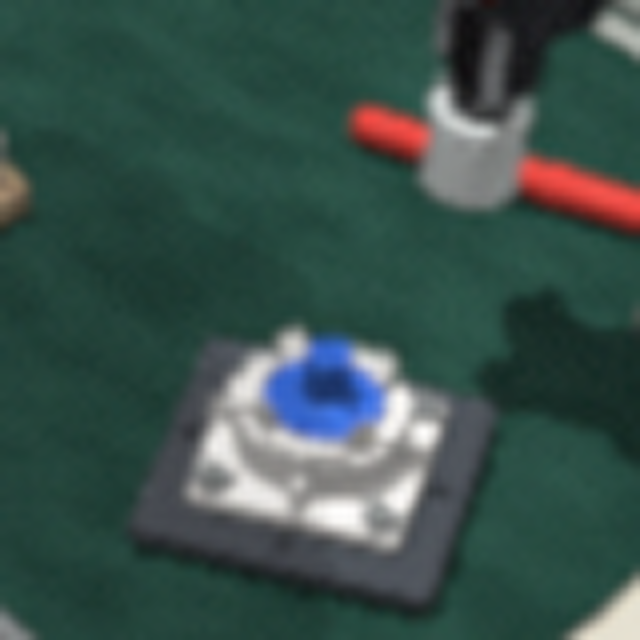

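All four catches, at (405,165), (237,340), (568,350) and (400,508) in the crop, overlap the rim, and the cap stays down after the driver is withdrawn. I return the driver to its stand.

```bash
python3 -m crank '[[20,-7.3,0,0,0,0,0],[40,-14.6,0,0,0,0,0],[40,-14.6,0,0,0,0,0],[40,-14.6,0,0,0,0,0],[40,-14.6,0,0,0,0,0],[40,-14.6,0,0,0,0,0],[40,-14.6,0,0,0,0,0],[40,-14.6,0,0,0,0,0]]'
python3 -m crank '[[40,-14.6,0,0,0,0,0],[40,-14.6,0,0,0,0,0],[40,-14.6,0,0,0,0,0],[40,-14.6,0,0,0,0,0],[40,-14.6,0,0,0,0,0],[20,-7.3,0,0,0,0,0],[9,-3.3,0,0,0,0,0],[0,0,0,0,0,0,0]]'
python3 -m crank '[[0,0,0,0,0,0,0],[0,0,0,0,0,0,0],[0,0,0,0,0,0,0],[0,0,0,0,0,0,0],[0,0,0,0,0,0,0],[0,0,0,0,0,0,0],[0,0,0,0,0,0,0],[0,0,0,0,0,0,0]]'
python3 - <<'E'
from h import *
import pickle
P=[]
for i in range(3):
    s=get_state();P.append(s['tcp_pos']);im=read_camera('wrist')
p=np.mean(P,0)
M=R.from_quat(s['orientation'][[1,2,3,0]]).as_matrix();print(p,M[:,2].round(4))
t=np.array([.6042,.2649,.230]);print((M.T@(t-p)*1000).round(1))
cv2.imwrite('pics/w20.png',im)
E
```

```text
clock: 40.95
tcp_pos: [0.6077, 0.0224, 0.3266]
orientation: [-0.0, 0.814, 0.581, 0.0]
wrist_force: [0.5, -0.5, -1.2]
finger_gap: 0.0229
clock: 41.95
tcp_pos: [0.6038, 0.2637, 0.3262]
orientation: [0.0, 0.814, 0.581, -0.0]
wrist_force: [0.6, 0.8, -1.4]
finger_gap: 0.0228
clock: 42.95
tcp_pos: [0.6041, 0.2636, 0.3263]
orientation: [0.0, 0.814, 0.581, -0.0]
wrist_force: [-0.3, 0.3, -0.7]
finger_gap: 0.0229
[0.60406055 0.26363895 0.32633786] [-0.e+00 -1.e-04 -1.e+00]
[ 1.2 -0.3 96.3]
```

View pics/w20.png

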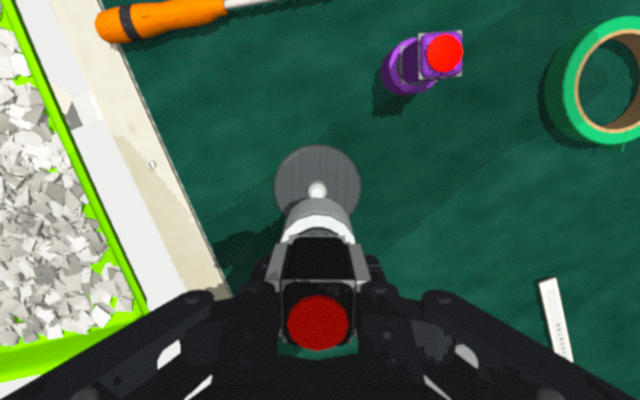

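```bash
python3 -m crank '[[1.2,-0.3,0,0,0,0,0],[0,0,20,0,0,0,0],[0,0,25,0,0,0,0],[0,0,20,0,0,0,0],[0,0,12,0,0,0,0],[0,0,0,0,0,0,0],[0,0,0,0,0,0,0],[0,0,0,0,0,0,0]]'
python3 -m crank '[[0,0,5,0,0,0,0],[0,0,5,0,0,0,0],[0,0,4,0,0,0,0],[0,0,2.5,0,0,0,0],[0,0,0,0,0,0,0],[0,0,0,0,0,0,0],[0,0,0,0,0,0,0],[0,0,0,0,0,0,0]]'
```

```text
clock: 44.1
tcp_pos: [0.6046, 0.2649, 0.2505]
orientation: [0.0, 0.814, 0.581, 0.001]
wrist_force: [-0.5, 0.0, -1.3]
finger_gap: 0.0235
clock: 45.1
tcp_pos: [0.6042, 0.2648, 0.233]
orientation: [0.0, 0.814, 0.581, 0.0]
wrist_force: [0.5, -0.5, -1.4]
finger_gap: 0.023
```

```bash
python3 -m crank '[[0,0,1,0,0,0,0],[0,0,1,0,0,0,0],[0,0,0.6,0,0,0,0],[0,0,0,0,0,0,0],[0,0,0,0,0,0,0],[0,0,0,0,0,0,0],[0,0,0,0,0,0,0],[0,0,0,0,0,0,0]]'
```

```text
clock: 46.1
tcp_pos: [0.6042, 0.2648, 0.2302]
orientation: [0.0, 0.814, 0.581, -0.0]
wrist_force: [0.1, -0.2, -1.6]
finger_gap: 0.0228
```

```bash
python3 -m crank '[[0,0,0.3,0,0,0,0],[0,0,0.3,0,0,0,0],[0,0,0,0,0,0,0],[0,0,0,0,0,0,0],[0,0,0,0,0,0,0],[0,0,0,0,0,0,0],[0,0,0,0,0,0,0],[0,0,0,0,0,0,0]]'
```

```text
clock: 47.1
tcp_pos: [0.6042, 0.2648, 0.2298]
orientation: [0.0, 0.814, 0.581, 0.0]
wrist_force: [-1.0, -1.1, 2.6]
finger_gap: 0.023
```

Contact: the force changed from −1.6 to +2.6 N, so the nose stands on the disc. I open and withdraw straight up.

```bash
python3 -m crank '[[0,0,0,0,0,0,0.3],[0,0,0,0,0,0,0.35],[0,0,0,0,0,0,0.45],[0,0,0,0,0,0,0.6],[0,0,0,0,0,0,0.65],[0,0,0,0,0,0,0.65],[0,0,0,0,0,0,0.65],[0,0,-5,0,0,0,0.65]]'
python3 -m crank '[[0,0,-20,0,0,0,0.65],[0,0,-30,0,0,0,0.65],[0,0,-30,0,0,0,0.65],[0,0,-30,0,0,0,0.65],[0,0,-20,0,0,0,0.65],[-20,0,0,0,0,0,0.65],[-20,0,0,0,0,0,0.65],[0,0,0,0,0,0,0.65]]'
python3 - <<'E'
from h import *
s=get_state();print(s['tcp_pos'],s['wrist_force'])
cv2.imwrite('pics/w21.png',read_camera('wrist'));im=read_camera('scene');cv2.imwrite('pics/s21.png',im);crop(im,200,160,210,150,3.8,'pics/s21c.png')
E
```

```text
clock: 48.1
tcp_pos: [0.6039, 0.2647, 0.2344]
orientation: [-0.0, 0.814, 0.581, -0.001]
wrist_force: [0.5, 0.5, 0.4]
finger_gap: 0.0558
clock: 49.1
tcp_pos: [0.5909, 0.2261, 0.3654]
orientation: [0.0, 0.815, 0.58, 0.0]
wrist_force: [0.7, 0.0, 1.5]
finger_gap: 0.0555
[0.59091079 0.22610064 0.3653724 ] [0.68393633 0.01983008 1.47288735]
```

View pics/w21.png

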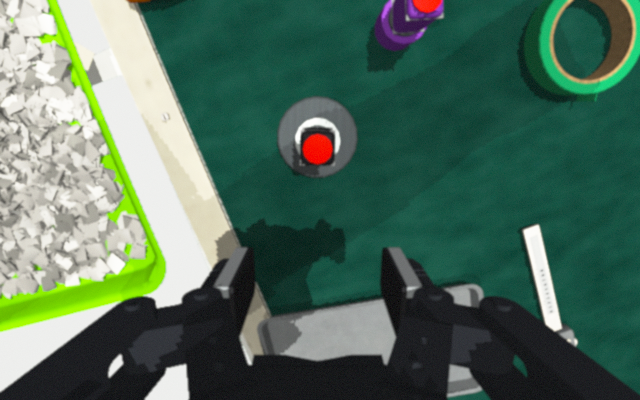

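View pics/s21c.png

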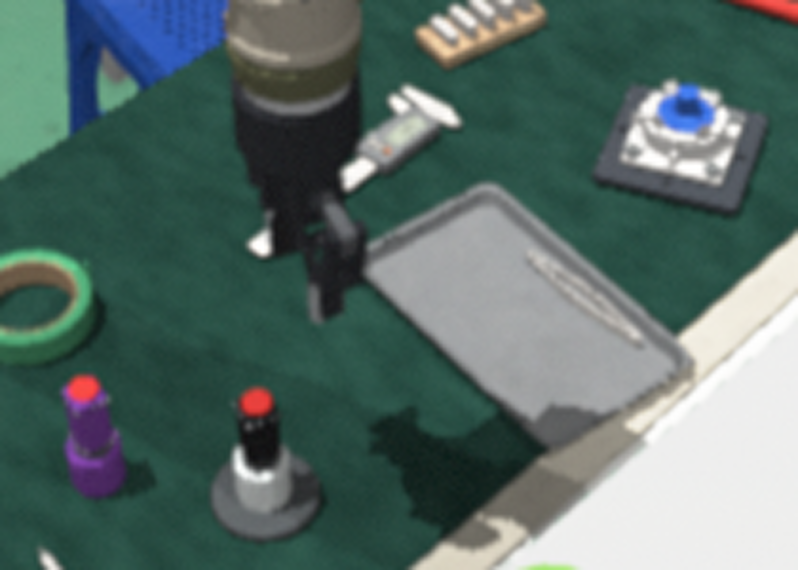

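Run:
```python
from h import *
S=cal('scene')
for z in(.068,.0692,.0765):print(z,proj(S,[.6132,-.2143,z]))
def blue(im):
    im=im[150:230,340:420];h=cv2.cvtColor(im,cv2.COLOR_BGR2HSV);m=cv2.inRange(h,(100,120,60),(125,255,255));y,x=np.nonzero(m);return y.min()+150,y.max()+150,m.sum()/255
print(blue(cv2.imread('pics/s21.png')))
b=read_camera('scene');print(blue(b))
hand_in()
```

```text
0.068 [380.64683005 184.21077247]
0.0692 [380.68479544 183.91334438]
0.0765 [380.9165492  182.09734049]
(np.int64(182), np.int64(193), np.float64(116.0))
(np.int64(182), np.int64(193), np.float64(116.0))
the job is handed in; nothing more can be done
```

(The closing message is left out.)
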